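Free the ratchet and lower the hold-down arm onto the housing

ROBOT

A 7-joint arm with a two-finger parallel gripper is mounted at the origin on the work surface. World frame = base frame: x ahead of the robot, y to its left, z up, the work surface at z = 0. Lengths are in m, angles in rad, forces in N, time in s.
With the tool pointing down it reaches from about 0.35 to 0.9 m from the base axis. Payload 8.1 kg.
Tool frame: the origin (TCP) lies at the very end of the fingers, on their centre line; the grasp point (between the pads) lies 19 mm behind it (robot.grip_depth is the distance from the TCP to the grasp point, in m); y points along the fingers, x is the direction in which the jaws open and shut, and the axes are right-handed (so a half turn about y gives the same grasp; the last joint's range is limited). The gripper opens to 92 mm and grips with 3 to 60 N. Pads are 19 mm wide; open, the fingers measure 130 mm over their backs; the gripper's body (75 mm by 190 mm) begins 47 mm behind the grasp point.
Start: joints at [-1.234, 0.434, 0.025, 1.573, -0.012, 1.134, -0.075], TCP at [0.266, 0.566, 0.195] pointing down, gripper open.
Joint ranges: [-2.62, 2.62], [-0.44, 2.09], [-1.27, 1.32], [0.08, 2.57], [-1.32, 4.46], [0.12, 2], [-2.74, 2.74]. Speed limits (rad/s): [2.22, 2.22, 3.01, 3.01, 3.14, 3.14, 3.14].

INTERFACE

Orientations are given as [roll, pitch, yaw] about the fixed x, y, z axes, in that order (R = Rz(yaw) Ry(pitch) Rx(roll)).
In Python, from workcell import robot gives the robot as it stands. The module is installed in compiled form; this text tells all that it offers.
- The arm moves only by the tool drive_tool, never from a script. Its argument "commands" is a list of rows, each an object of numbers: "dx", "dy", "dz": the shift along the tool's x, y, z in mm; "rx", "ry", "rz": the turn, a rotation vector about the tool's x, y, z in rad. In form: [{"dx": .., "dy": .., "dz": .., "rx": .., "ry": .., "rz": ..}, ...]. A call has 1 to 8 rows; each row shifts and turns the commanded pose from where the row before left it, along the tool's axes as they then stand; what a row does not reach is not made up. A row lasts 1/10 s, in which the tool goes at most 50 mm and 8.59 degrees, less where a joint would pass 70% of its speed; a pose out of reach is approached as far as the arm can. A call is refused whole if a number of a shift passes 50 or a number of a turn 0.15, either way. A call with a gripper value outside its range is refused whole. "grip" is the opening, from -1 (shut) to 1 (fully open), set as the call begins (left out, the last holds). The fingers move at their own pace and stop on an object; "newtons" is the grip in N (left out, the last holds). Time passes only in rows, so rows that do not move let the fingers close. It gives the time, the measured TCP pose, the force and the opening at its end, in the units of the state.
- robot.sense(): the state, without advancing time (a new reading comes with each control period).
- robot.snapshot(name): name is "side" or "top" or "wrist"; returns a dict with "image" (480x640x3 uint8, red, green, blue), "intrinsics" (3x3 intrinsics, pixels), "k1" (the pictures are not rectified: a ray, as slopes to the right and down, at radius r is drawn at 1 + k1 r^2 times it, then the intrinsics apply), "extrinsics" (4x4, takes a point from camera to world coordinates); the wrist camera has in their place "mount" (4x4, takes a point from camera to tool coordinates, whose origin is the TCP and whose axes are the tool frame's). Camera axes: x right, y down, z forward; pixel columns grow to the right and rows downward; lengths in m; the calibration is good to about 2 mm. A picture is of the moment at which its call begins: read the wrist's pose just before it. There is no depth.
- robot.finish_job(): hands the job in, once; it reports no verdict.
Trained networks look in a picture, given as the dict that the camera call returned (one of the last four; its "shot" number tells which), for a name from the list of things; names that differ only in an ending like _2 or _b are one class to them, and where a whole thing is asked for, a point or a joint stands for the part that bears it (a point fixed in the world has none). Each returns a list of dicts, best first, with "conf" (0 to 1); they miss things now and then, are a little off and sometimes report something else, mostly with a low value. They report only what shows in the picture. A call takes as long as a camera call. They do not tell look-alikes from the thing itself.
- robot.recognise(picture, label): "at" ([x, y, z] in m, in the coordinates of the camera as it stood for that picture, good to about 4 mm: the middle of the surface that is visible of it).
- robot.outline_of(picture, label): "region" (480x640 bool, what is visible of it).
The state is a dict: "time_s": time; "joints": joint angles; "joint_vel": joint speeds; "joint_torque": joint torques, N m; "position": TCP position; "tool_rot": TCP orientation; "ft_force": force on the tool from outside, world axes, zero at the start; "ft_torque": the same for the moment, N m; "width": opening from 0.0 (shut) to 1.0 (fully open).
Only numpy, scipy, OpenCV 4.12 (cv2) and the standard library are available. Lean on these libraries where they do the work, as an engineer would, in place of code of your own. Each camera call takes 0.05 s, during which the arm holds its last target.

TASK

On the measuring fixture, press the pawl's red thumb pad all the way down so the pawl lifts out of the ratchet teeth, then push the raised green arm down by its yellow pad, past the teeth, until its rubber foot bears firmly on the round boss of the aluminium housing and stays there by itself. Only push with the fingers: do not lift or shift the housing, do not lift the arm higher, and leave the other things on the plate and table where they are and finish clear of everything.

Things in the scene. Friction and masses are not known exactly. Their poses are not given: they have to be found in the camera images.
- fixture: Aluminium base plate 240 (x) x 350 (y) x 15 mm fixed to the table, with two pairs of grey uprights. Origin: centre of its underside, on the table. Its z is up; its y runs from the pawl end (-y) to the arm's foot end (+y). Everything on it lies in the plane x = 0: arm hinge (parallel to x) at y -20, z 120 mm; pawl hinge (parallel to x) at y -105, z 165 mm. Uprights: x +-22 mm, up to z 137 (arm) and 177 mm (pawl); ratchet wheel radius 56 mm about the arm hinge.
- clamp_arm (a joint): Green hold-down arm, rad: its elevation above level, positive = raised; 0 = level, when the foot just meets the boss. Starts at 0.68 to 0.80, held up by the pawl: with the pawl engaged it goes down only to about 0.66 and locks. With the pawl free, about 3 to 6 N on the yellow pad moves it down; the hinge is stiff, so the arm neither falls nor rises when let go.
- push_pad (a point): Centre of the top face of the yellow push pad at the arm's free end, 36 x 36 mm, 165 mm from the arm hinge and, with the arm level, 15 mm above hinge height. Its z axis is the pad's normal (tilts with the arm), its y axis points outward along the arm.
- pawl (a joint): Pawl, rad: 0 = engaged in the teeth, grows as the red pad is pressed down; it clears the teeth at about 0.1 and stops at 0.30 (fully pressed). Its hinge has friction (about 3 N at the pad, no return spring), so it stays where it is left.
- pawl_pad (a point): Centre of the top face of the red thumb pad on the pawl's tail, 36 x 34 mm, 52 mm from the pawl hinge, on the side away from the arm; it goes down about 15 mm over the full travel. Its z axis is the pad's normal.
- foot: Rubber foot under the arm, 28 mm across, 130 mm from the arm hinge. Origin: centre of its underside, 45 mm below hinge height with the arm level. It is sprung: it gives up to 6 mm into the arm (1.2 N per mm), then is solid; the arm itself can go to -0.08 rad. Pushing the arm about 3 to 5 mm further after the foot meets the boss (7 to 9 N on the yellow pad) makes it bear firmly; 15 N does no harm.
- housing: Loose aluminium housing, 96 x 84 x 40 mm with a round boss 52 mm across on top (total height 60 mm), 0.8 kg, standing on the base plate between locating pins. Origin: centre of its underside.
- boss_top (a point): Centre of the top of the housing's boss, where the foot must bear.
- plug_gauge: Bystander: steel plug gauge with green grip, standing on the base plate, 25 mm across, 75 mm high. Origin: centre of its underside.
- ring_gauge: Bystander: brass ring gauge, 44 mm across, 16 mm high, lying on the base plate. Origin: centre of its underside.
- ref_sphere: Bystander: white reference sphere on a dark steel stand 64 mm across, 90 mm high. Origin: centre of its underside.
- tape_roll: Bystander: blue tape roll, 90 mm across, 24 mm high. Origin: centre of its underside.
- tin: Bystander: jar with yellow cap, 70 mm across, 75 mm high. Origin: centre of its underside.
- screwdriver: Bystander: screwdriver with orange handle, 180 mm long, lying on the table.
- gauge_case: Bystander: wooden gauge block case, 122 x 77 x 42 mm. Origin: centre of its underside.
Not all that is in view belongs to the job. What is shaped like the housing but pink or purple is not meant.

How it is judged:
By the outcome, as a careful person would: the job done as asked, in the order asked, and still so for the second after the job is handed in, with the robot touching nothing.
It also fails if it takes over 42 s, if anything falls off the work surface, if the arm or the gripper's body presses on something with over 40 N, if the wrist force passes 120 N, or if a joint passes its speed limit or range.

## Working session

There is one attempt and no reset: what is moved stays moved. The work goes in short steps, Python scripts to look and compute and a tool call to move; the robot and the scene stay as the last step left them, time stands still between calls to the robot, and variables do not carry over. Pictures are saved under pics/ and viewed, and the job is handed in when it is done.

Besides the shell and the picture viewer there is one more tool, called after "Emit:" by a JSON object that holds its "fn" and its "kwargs". drive_tool: Moves the arm, as the interface text tells. Its arguments: {"type":"object","properties":{"commands":{"type":"array"},"grip":{"type":"number"},"newtons":{"type":"number"}},"required":["commands"]}

```bash
mkdir -p pics; ls; python3 - <<'E'
from workcell import robot
import cv2
s=robot.sense(); print({k:s[k] for k in ('time_s','position','tool_rot','ft_force','width')})
for n in('side','top'):
    p=robot.snapshot(n); cv2.imwrite(f'pics/{n}0.png',p['image'][:,:,::-1]); print(n,p['intrinsics'],p['k1'],p['extrinsics'])
    for l in ('push_pad','pawl_pad','foot','housing','fixture','boss_top'):
        for r in robot.recognise(p,l)[:3]:
            import numpy as np
            print(l,round(r['conf'],2),(p['extrinsics']@np.r_[r['at'],1])[:3].round(4))
E
```

```text
pics
{'time_s': 0.0, 'position': array([0.26589172, 0.56497724, 0.19375474]), 'tool_rot': array([-1.5709515 ,  0.00159334,  1.13097606]), 'ft_force': array([ 1.144396  , -0.36854159, -0.61592097]), 'width': 1.0007711454516355}
side [[526.89445319   0.         315.39171685]
 [  0.         526.89445319 248.40022915]
 [  0.           0.           1.        ]] -0.06582696029357214 [[-0.99861481 -0.03276575  0.04116882  0.44965189]
 [-0.05252445  0.57459271 -0.81675235  1.10309396]
 [ 0.0031062  -0.81778336 -0.57551779  0.88143849]
 [ 0.          0.          0.          1.        ]]
push_pad 0.77 [0.5253 0.158  0.1834]
pawl_pad 0.75 [ 0.5087 -0.0537  0.1748]
housing 0.76 [0.5405 0.1936 0.0567]
housing 0.76 [0.2816 0.2568 0.0408]
housing 0.65 [ 0.4329 -0.2167  0.0428]
fixture 0.87 [0.5102 0.0781 0.0149]
boss_top 0.93 [0.5342 0.2009 0.0541]
boss_top 0.89 [0.2766 0.2557 0.0396]
boss_top 0.86 [0.3002 0.4204 0.0402]
top [[502.47249855   0.         323.61673182]
 [  0.         502.47249855 241.93093659]
 [  0.           0.           1.        ]] -0.0376672072477612 [[ 3.44810971e-04 -9.93396989e-01  1.14727082e-01  3.61494569e-01]
 [-9.99854796e-01 -2.29711638e-03 -1.68851814e-02  4.47967603e-04]
 [ 1.70372298e-02 -1.14704601e-01 -9.93253536e-01  1.33505003e+00]
 [ 0.00000000e+00  0.00000000e+00  0.00000000e+00  1.00000000e+00]]
push_pad 0.9 [0.5309 0.1111 0.1905]
pawl_pad 0.89 [ 0.5109 -0.0647  0.174 ]
pawl_pad 0.39 [ 0.601  -0.4262  0.0401]
housing 0.82 [0.2643 0.3843 0.0373]
housing 0.81 [ 0.4363 -0.2389  0.0385]
housing 0.79 [0.2785 0.2297 0.043 ]
fixture 0.71 [0.5071 0.0446 0.0132]
boss_top 0.73 [0.5191 0.1738 0.0604]
boss_top 0.69 [0.2739 0.2285 0.0378]
boss_top 0.64 [0.2731 0.3848 0.0421]
```

View pics/side0.png

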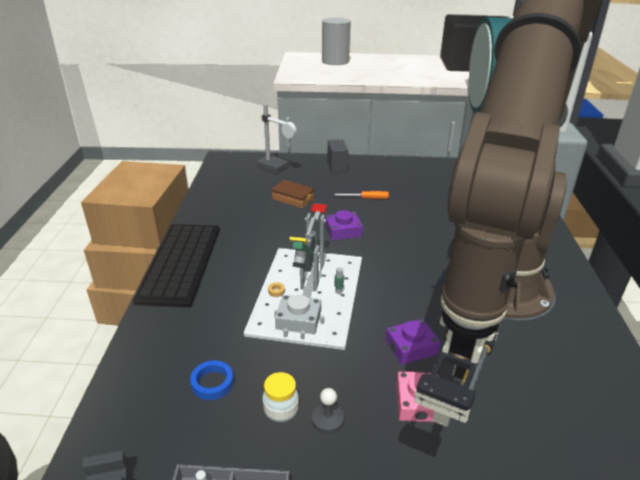

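View pics/top0.png

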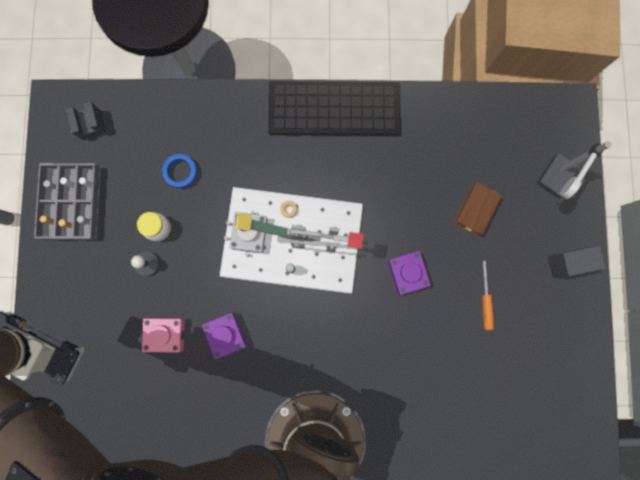

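```bash
cat > h.py <<'E'
import numpy as np, cv2
from workcell import robot
def ray(p,uv,E=None):
    E=p['extrinsics'] if E is None else E
    K=p['intrinsics']; d=np.array([(uv[0]-K[0,2])/K[0,0],(uv[1]-K[1,2])/K[1,1]]); s=d.copy()
    for _ in range(20): s=d/(1+p['k1']*(s@s))
    v=E[:3,:3]@np.r_[s,1]; return E[:3,3],v/np.linalg.norm(v)
def proj(p,X,E=None):
    E=p['extrinsics'] if E is None else E
    c=E[:3,:3].T@(np.asarray(X)-E[:3,3]); s=c[:2]/c[2]; s=s*(1+p['k1']*(s@s)); K=p['intrinsics']
    return np.array([K[0,0]*s[0]+K[0,2],K[1,1]*s[1]+K[1,2]])
def atz(p,uv,z):
    o,v=ray(p,uv); return o+v*(z-o[2])/v[2]
def tri(rs):
    A=sum(np.eye(3)-np.outer(v,v) for o,v in rs); b=sum((np.eye(3)-np.outer(v,v))@o for o,v in rs)
    X=np.linalg.solve(A,b); return X,[np.linalg.norm((np.eye(3)-np.outer(v,v))@(X-o)) for o,v in rs]
def fix(T,P): # T=(x,y,yaw)
    c,s=np.cos(T[2]),np.sin(T[2]); P=np.asarray(P,float); return np.stack([T[0]+c*P[...,0]-s*P[...,1],T[1]+s*P[...,0]+c*P[...,1],P[...,2]],-1)
E
python3 - <<'E'
from h import *
out={}
for n in('side','top'):
    p=robot.snapshot(n)
    img=p['image']
    # plate: bright region
    m=((img.min(2)>170)&(np.ptp(img.astype(int),axis=2)<25)).astype(np.uint8)
    reg=robot.outline_of(p,'fixture')
    if reg: m2=reg[0]['region'].astype(np.uint8); print('reg',reg[0]['conf'],m2.sum())
    if n=='top': roi=np.zeros_like(m); roi[170:310,205:380]=1
    else: roi=np.zeros_like(m); roi[235:360,235:375]=1
    m=m*roi
    nl,lab,st,_=cv2.connectedComponentsWithStats(m); k=1+st[1:,4].argmax(); pts=np.argwhere(lab==k)[:,::-1]
    q=cv2.approxPolyDP(cv2.convexHull(pts.astype(np.int32)),5,True)[:,0]; print(n,q.tolist())
    for c in q: print(atz(p,c,.015).round(4))
    for l in('push_pad','pawl_pad','foot'):
        r=robot.outline_of(p,l)
        if r:
            a=np.argwhere(r[0]['region'])[:,::-1]; print(l,r[0]['conf'],len(a),a.mean(0),a.min(0),a.max(0))
    hsv=cv2.cvtColor(img,cv2.COLOR_RGB2HSV)
    for nm,lo,hi in(('yel',(20,120,80),(33,255,255)),('red',(0,150,80),(6,255,255))):
        mm=cv2.inRange(hsv,lo,hi)
        nl,lab,st,ce=cv2.connectedComponentsWithStats(mm)
        for i in range(1,nl):
            if st[i,4]>25: print(nm,st[i],ce[i].round(1))
    np.savez(f'{n}.npz',**{k:v for k,v in p.items()})
    c={'side':(310,270),'top':(290,240)}[n]
    cr=img[c[1]-90:c[1]+90,c[0]-110:c[0]+110][:,:,::-1]
    cv2.imwrite(f'pics/{n}1.png',cv2.resize(cr,None,fx=3.3,fy=3.3,interpolation=cv2.INTER_CUBIC))
E
```

```text
reg 0.76 7637
side [[361, 258], [343, 348], [244, 333], [278, 249]]
[ 0.3822 -0.0873  0.015 ]
[0.4289 0.26   0.015 ]
[0.6598 0.2251 0.015 ]
[ 0.618  -0.1175  0.015 ]
push_pad 0.79 725 [303.92137931 252.78758621] [291 231] [315 272]
pawl_pad 0.53 247 [315.24696356 215.83805668] [307 204] [325 238]
foot 0.73 209 [298.49282297 259.80861244] [292 251] [305 268]
yel [289 236  18   6  67] [297.6 238.8]
yel [269 283  15  12  90] [275.7 288.3]
yel [463 370   6  12  30] [465.  375.1]
yel [264 372  32  29 752] [279.6 385.9]
red [312 204  15   9 102] [318.7 207.6]
reg 0.97 10884
top [[361, 204], [350, 292], [220, 275], [234, 187]]
[ 0.6163 -0.1219  0.015 ]
[ 0.3822 -0.0911  0.015 ]
[0.4261 0.2495 0.015 ]
[0.6613 0.2178 0.015 ]
push_pad 0.57 852 [269.05868545 228.05046948] [235 212] [320 240]
pawl_pad 0.69 495 [335.3959596  236.50707071] [291 228] [362 247]
yel [137 212  25  24 453] [148.9 223.7]
yel [237 214  14  16 191] [243.5 221.6]
red [354 234   8  14  60] [357.9 239.6]
```

View pics/side1.png

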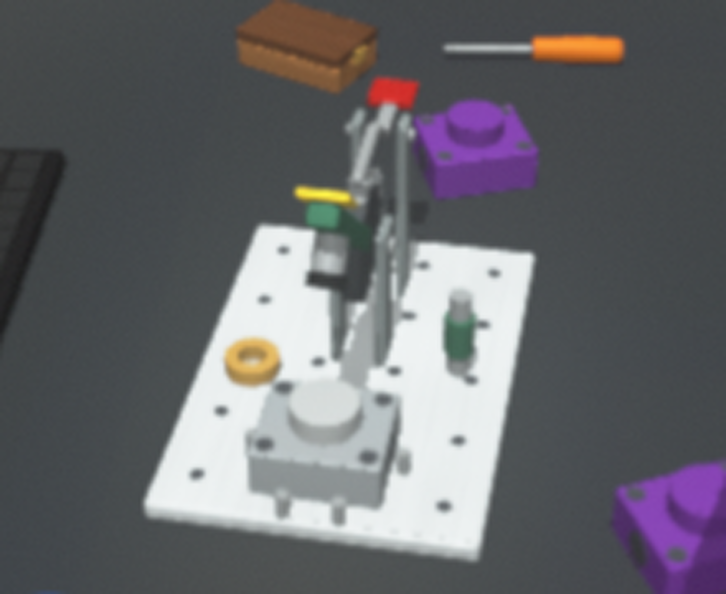

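View pics/top1.png

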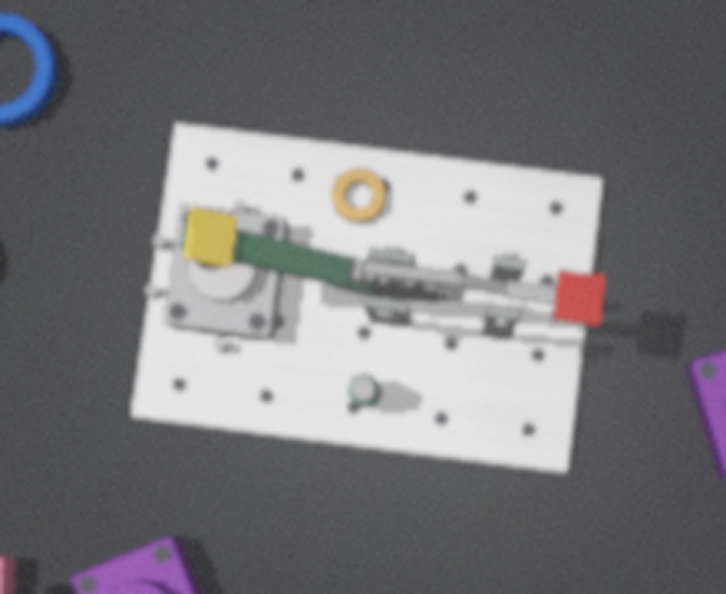

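```bash
python3 - <<'E'
from h import *
from scipy.optimize import least_squares
P={n:dict(np.load(n+'.npz')) for n in('side','top')}
print(tri([ray(P['side'],(319,208)),ray(P['top'],(356.5,240))]))
C=[(-120,-175),(-120,175),(120,175),(120,-175)]
C=[np.array([a,b,15])/1e3 for a,b in C]
obs={'side':[(361,258),(344,349),(243.5,333.5),(278,248.5)],'top':[(352,292.5),(220,276),(233,187),(362.5,203.5)]}
for use in(['side'],['top'],['side','top']):
    f=lambda T:np.concatenate([proj(P[n],fix(T,c))-o for n in use for c,o in zip(C,obs[n])])
    r=least_squares(f,[.52,.066,-.13]); print(use,r.x.round(4),abs(r.fun).max().round(2))
T=r.x
for n in P:
    for nm,X in(('red',(0,-.157,.175)),('hous',(0,.110,.075))): print(n,nm,proj(P[n],fix(T,np.array(X))).round(1))
    for e in(.68,.74,.8):
        print(n,e,proj(P[n],fix(T,np.array([0,-.02+.165*np.cos(e)-.015*np.sin(e),.12+.165*np.sin(e)+.015*np.cos(e)]))).round(1))
E
```

```text
(array([ 0.50104598, -0.09649231,  0.16719213]), [np.float64(7.76412707330074e-05), np.float64(7.764127073276234e-05)])
['side'] [ 0.5217  0.0707 -0.1292] 1.24
['top'] [ 0.5209  0.0619 -0.1236] 0.34
['side', 'top'] [ 0.5215  0.0649 -0.1263] 3.0
side red [318.6 206.5]
side hous [298.5 301.1]
side 0.68 [298.4 241.6]
side 0.74 [299.1 237.2]
side 0.8 [299.7 232.8]
top red [354.4 239.4]
top hous [246.5 230.6]
top 0.68 [241.7 221.3]
top 0.74 [244.4 221.2]
top 0.8 [247.4 221.2]
```

```bash
cat >> h.py <<'E'
from scipy.spatial.transform import Rotation as Ro
def pose(s=None):
    s=s or robot.sense(); E=np.eye(4); E[:3,:3]=Ro.from_euler('xyz',s['tool_rot']).as_matrix(); E[:3,3]=s['position']; return E
def sim(E,rows):
    E=E.copy()
    for r in rows:
        D=np.eye(4); D[:3,3]=[r.get(k,0)/1e3 for k in('dx','dy','dz')]; D[:3,:3]=Ro.from_rotvec([r.get(k,0) for k in('rx','ry','rz')]).as_matrix(); E=E@D
    return E
def delta(E,pos,yaw):
    G=Ro.from_euler('xyz',[-np.pi/2,0,yaw]).as_matrix()
    return (E[:3,:3].T@(np.asarray(pos)-E[:3,3])*1e3).round(1), Ro.from_matrix(E[:3,:3].T@G).as_rotvec().round(4)
E
python3 - <<'E'
from h import *
E=pose()
E=sim(E,[dict(dy=-50)]*3)
for i in range(15):
    E=sim(E,[dict(dx=-8,dz=-48,ry=.084)]); print(E[:3,3].round(3),Ro.from_matrix(E[:3,:3]).as_euler('xyz').round(3))
E
```

```text
[0.306 0.538 0.345] [-1.571 -0.     1.047]
[0.344 0.507 0.345] [-1.571 -0.     0.963]
[0.379 0.473 0.345] [-1.571 -0.     0.879]
[0.41  0.436 0.345] [-1.571 -0.     0.795]
[0.439 0.397 0.345] [-1.571 -0.     0.711]
[0.464 0.355 0.345] [-1.571 -0.     0.627]
[0.486 0.312 0.345] [-1.571 -0.     0.543]
[0.504 0.266 0.345] [-1.571 -0.     0.459]
[0.518 0.22  0.345] [-1.571 -0.     0.375]
[0.528 0.172 0.345] [-1.571 -0.     0.291]
[0.534 0.124 0.345] [-1.571 -0.     0.207]
[0.536 0.075 0.345] [-1.571 -0.     0.123]
[0.534 0.027 0.345] [-1.571 -0.     0.039]
[ 0.528 -0.022  0.345] [-1.571 -0.    -0.045]
[ 0.518 -0.069  0.345] [-1.571 -0.    -0.129]
```

Emit:
{"fn": "drive_tool", "kwargs": {"commands": [{"dy":-50},{"dy":-50},{"dy":-50},{"dx":-8,"dz":-48,"ry":0.084},{"dx":-8,"dz":-48,"ry":0.084},{"dx":-8,"dz":-48,"ry":0.084},{"dx":-8,"dz":-48,"ry":0.084},{"dx":-8,"dz":-48,"ry":0.084}], "grip": -1}}

```text
invalid input at $.commands[0]: expected keys dx, dy, dz, rx, ry, rz
```

Emit:
{"fn": "drive_tool", "kwargs": {"commands": [{"dx":0,"dy":-50,"dz":0,"rx":0,"ry":0,"rz":0},{"dx":0,"dy":-50,"dz":0,"rx":0,"ry":0,"rz":0},{"dx":0,"dy":-50,"dz":0,"rx":0,"ry":0,"rz":0},{"dx":-8,"dy":0,"dz":-48,"rx":0,"ry":0.084,"rz":0},{"dx":-8,"dy":0,"dz":-48,"rx":0,"ry":0.084,"rz":0},{"dx":-8,"dy":0,"dz":-48,"rx":0,"ry":0.084,"rz":0},{"dx":-8,"dy":0,"dz":-48,"rx":0,"ry":0.084,"rz":0},{"dx":-8,"dy":0,"dz":-48,"rx":0,"ry":0.084,"rz":0}], "grip": -1}}

```text
time_s: 2.0
position: [0.4404, 0.3953, 0.3445]
tool_rot: [-1.571, -0.0, 0.707]
ft_force: [0.7, 0.9, 0.1]
width: 0.355
```

Emit:
{"fn": "drive_tool", "kwargs": {"commands": [{"dx":-8,"dy":0,"dz":-48,"rx":0,"ry":0.084,"rz":0},{"dx":-8,"dy":0,"dz":-48,"rx":0,"ry":0.084,"rz":0},{"dx":-8,"dy":0,"dz":-48,"rx":0,"ry":0.084,"rz":0},{"dx":-8,"dy":0,"dz":-48,"rx":0,"ry":0.084,"rz":0},{"dx":-8,"dy":0,"dz":-48,"rx":0,"ry":0.084,"rz":0},{"dx":-8,"dy":0,"dz":-48,"rx":0,"ry":0.084,"rz":0},{"dx":-8,"dy":0,"dz":-48,"rx":0,"ry":0.084,"rz":0},{"dx":-8,"dy":0,"dz":-48,"rx":0,"ry":0.084,"rz":0}]}}

```text
time_s: 2.8
position: [0.5343, 0.0247, 0.3446]
tool_rot: [-1.571, -0.0, 0.035]
ft_force: [0.9, 0.7, 0.2]
width: 0.005
```

```bash
python3 - <<'E'
from h import *
s=robot.sense(); E=pose(s); print(s['time_s'],s['position'],s['tool_rot'],s['ft_force'],s['width'])
p=robot.snapshot('wrist'); cv2.imwrite('pics/w1.png',p['image'][:,:,::-1])
print(p['mount'].round(3),p['intrinsics'][0,0],p['k1'])
Ew=E@p['mount']
for l in('pawl_pad','push_pad','fixture'):
    for r in robot.recognise(p,l)[:2]: print(l,r['conf'],(Ew@np.r_[r['at'],1])[:3].round(4))
for X in((.501,-.093,.167),): print(proj(p,X,Ew))
np.savez('w1.npz',Ew=Ew,**p)
E
```

```text
2.8 [0.53429493 0.02470219 0.34460403] [-1.57076416e+00 -4.95920139e-04  3.53168884e-02] [0.9046735  0.70555426 0.18306486] 0.005467122160268422
[[ 1.    -0.     0.001 -0.   ]
 [-0.001 -0.297  0.955 -0.19 ]
 [ 0.    -0.955 -0.297  0.08 ]
 [ 0.     0.     0.     1.   ]] 360.3327293516144 -0.05576062741217875
pawl_pad 0.79 [ 0.5139 -0.0006  0.1908]
push_pad 0.93 [0.5298 0.1434 0.2137]
push_pad 0.31 [0.4459 0.066  0.0771]
fixture 0.7 [0.5231 0.0755 0.0137]
[282.20708237 303.6195598 ]
```

View pics/w1.png

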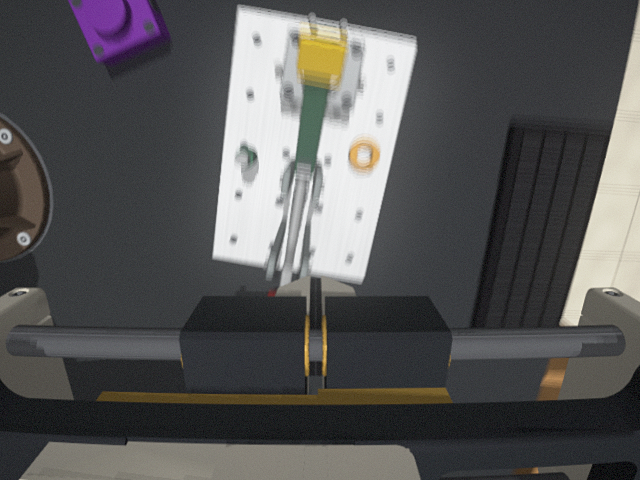

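The wrist picture shows the plate corners (237,6), (417,38), (364,284) and (213,260). The yellow pad is at (323,56), and the red pad peeks out at (271,293) behind the gripper.

```bash
python3 - <<'E'
from h import *
from scipy.optimize import least_squares
P={n:dict(np.load(n+'.npz')) for n in('side','top','w1')}
EX={n:P[n].get('Ew',P[n].get('extrinsics')) for n in P}
C=[np.array([a,b,15])/1e3 for a,b in [(-120,-175),(-120,175),(120,175),(120,-175)]]
obs={'side':[(361,258),(344,349),(243.5,333.5),(278,248.5)],'top':[(352,292.5),(220,276),(233,187),(362.5,203.5)],'w1':[(213,260),(238,5.5),(417,38),(364,284.5)]}
for use in(['w1'],['w1','top'],['w1','side'],['side','top','w1']):
    f=lambda T:np.concatenate([proj(P[n],fix(T,c),EX[n])-o for n in use for c,o in zip(C,obs[n])])
    r=least_squares(f,[.52,.066,-.13]); print(use,r.x.round(4),abs(r.fun).max().round(2))
def yp(e): return np.array([0,-.02+.165*np.cos(e)-.015*np.sin(e),.12+.165*np.sin(e)+.015*np.cos(e)])
T=r.x
for e in(.68,.74,.8): print(proj(P['w1'],fix(T,yp(e)),EX['w1']))
print('yellow tri',tri([ray(P['top'],(243.9,221.8)),ray(P['w1'],(323,56),EX['w1'])]), fix(T,yp(.74)))
print('red',fix(T,np.array([0,-.157,.17])))
E=sim(pose(),[]); X=fix(T,np.array([0,-.157,.24])); print(delta(E,X,T[2]))
E
```

```text
['w1'] [ 0.5218  0.0578 -0.1288] 3.22
['w1', 'top'] [ 0.5216  0.0587 -0.1278] 3.78
['w1', 'side'] [ 0.5219  0.0593 -0.1289] 4.69
['side', 'top', 'w1'] [ 0.5217  0.0598 -0.1281] 4.55
[321.44087281  51.28828523]
[320.00904877  59.67622704]
[318.4267412   69.05542047]
yellow tri (array([0.5362346 , 0.15985098, 0.21226468]), [np.float64(0.001417832044937124), np.float64(0.0014178320449370833)]) [0.53343143 0.15081519 0.24233453]
red [ 0.50166649 -0.09588116  0.17      ]
(array([ -37. ,  104.8, -120.2]), array([-0.0005,  0.1644,  0.0006]))
```

Emit:
{"fn": "drive_tool", "kwargs": {"commands": [{"dx":-8,"dy":10,"dz":-45,"rx":0,"ry":0.082,"rz":0},{"dx":-3,"dy":10,"dz":-45,"rx":0,"ry":0.082,"rz":0},{"dx":-3,"dy":10,"dz":-45,"rx":0,"ry":0,"rz":0},{"dx":-3,"dy":10,"dz":-45,"rx":0,"ry":0,"rz":0},{"dx":0,"dy":0,"dz":0,"rx":0,"ry":0,"rz":0},{"dx":0,"dy":0,"dz":0,"rx":0,"ry":0,"rz":0},{"dx":0,"dy":0,"dz":0,"rx":0,"ry":0,"rz":0}]}}

```text
time_s: 3.7
position: [0.5068, -0.1496, 0.3045]
tool_rot: [-1.57, -0.0, -0.122]
ft_force: [0.2, 0.5, -0.2]
width: 0.007
```

```bash
python3 - <<'E'
from h import *
s=robot.sense(); E=pose(s); print(s['time_s'],s['position'],s['tool_rot'],s['ft_force'],abs(s['joint_vel']).max())
p=robot.snapshot('wrist'); cv2.imwrite('pics/w2.png',p['image'][:,:,::-1])
Ew=E@p['mount']
for l in('pawl_pad','push_pad'):
    for r in robot.recognise(p,l)[:2]: print(l,r['conf'],(Ew@np.r_[r['at'],1])[:3].round(4))
np.savez('w2.npz',Ew=Ew,**p)
p=robot.snapshot('top'); cv2.imwrite('pics/t2.png',p['image'][:,:,::-1])
E
```

```text
3.7 [ 0.50682192 -0.14957708  0.30448642] [-1.56998830e+00 -4.55935149e-05 -1.21521826e-01] [ 0.18746127  0.45087214 -0.18325548] 0.00722885332435203
pawl_pad 0.73 [ 0.5086 -0.0758  0.1725]
push_pad 0.75 [0.5201 0.0113 0.1473]
```

View pics/w2.png

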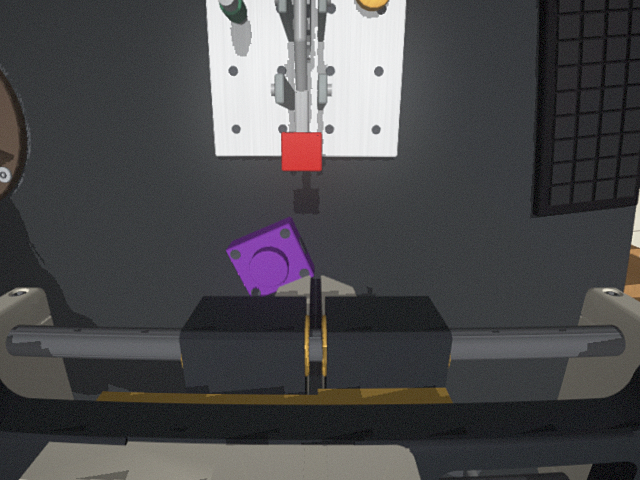

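Red pad centre is at about (301.5,151.5). The near plate corners are at (216,157) and (398,157).

```bash
python3 - <<'E'
from h import *
p=dict(np.load('w2.npz')); Ew=p['Ew']; p['extrinsics']=Ew
hsv=cv2.cvtColor(p['image'],cv2.COLOR_RGB2HSV); mm=cv2.inRange(hsv,(0,150,60),(8,255,255))|cv2.inRange(hsv,(172,150,60),(180,255,255))
n,l,st,ce=cv2.connectedComponentsWithStats(mm); k=1+st[1:,4].argmax(); print(st[k],ce[k]); c=ce[k]
for z in(.16,.17,.18): print(z,atz(p,c,z).round(4))
a,b=atz(p,(216,157),.015),atz(p,(398,157),.015); print(a,b,np.linalg.norm(a-b))
m=(a+b)/2; yaw=np.arctan2(*(b-a)[[1,0]]); print('yaw',yaw,'centre',m+.175*np.array([-np.sin(yaw),np.cos(yaw),0]))
P={n:dict(np.load(n+'.npz')) for n in('side','top')}
print(tri([ray(P['side'],(319,208)),ray(P['top'],(356.5,240)),ray(p,c)]))
# size of pad -> z : width 36mm
w=st[k][2]; L=st[k][0],st[k][0]+w
for z in(.15,.165,.18): print(z,np.linalg.norm(atz(p,(L[0],c[1]),z)-atz(p,(L[1],c[1]),z)))
T=[*(m+.175*np.array([-np.sin(yaw),np.cos(yaw),0]))[:2],yaw]
print(fix(T,np.array([0,-.157,.17])), pose()[:3,3])
E
```

```text
[ 282  132   40   39 1496] [301.1631016  151.56149733]
0.16 [ 0.5009 -0.0931  0.16  ]
0.17 [ 0.5013 -0.0924  0.17  ]
0.18 [ 0.5018 -0.0917  0.18  ]
[ 0.38212013 -0.09612254  0.015     ] [ 0.61936157 -0.12519639  0.015     ] 0.23901628987930582
yaw -0.12194157900461229 centre [0.52202778 0.06304105 0.015     ]
(array([ 0.50103001, -0.09444594,  0.16840632]), [np.float64(0.00014863958080033157), np.float64(0.00194323913992785), np.float64(0.0019553999357107715)])
0.15 0.03746176555474084
0.165 0.03582906795808794
0.18 0.034196370361435045
[ 0.50293036 -0.09279312  0.17      ] [ 0.5064583  -0.1504539   0.30458807]
```

```bash
python3 - <<'E'
from h import *
print(delta(pose(),(.501,-.095,.180),-.122))
E
```

```text
(array([-12.2, 124.6,  54.3]), array([-0.0003, -0.0004,  0.0001]))
```

Emit:
{"fn": "drive_tool", "kwargs": {"commands": [{"dx":-6,"dy":10,"dz":27,"rx":0,"ry":0,"rz":0},{"dx":-6,"dy":40,"dz":27,"rx":0,"ry":0,"rz":0},{"dx":0,"dy":40,"dz":0,"rx":0,"ry":0,"rz":0},{"dx":0,"dy":25,"dz":0,"rx":0,"ry":0,"rz":0},{"dx":0,"dy":9,"dz":0,"rx":0,"ry":0,"rz":0},{"dx":0,"dy":0,"dz":0,"rx":0,"ry":0,"rz":0},{"dx":0,"dy":0,"dz":0,"rx":0,"ry":0,"rz":0}]}}

```text
time_s: 4.6
position: [0.5017, -0.097, 0.1817]
tool_rot: [-1.571, -0.002, -0.125]
ft_force: [1.2, -0.8, 0.3]
width: 0.002
```

```bash
python3 - <<'E'
from h import *
s=robot.sense();print(s['position'],s['ft_force'],delta(pose(),(.501,-.095,.175),-.122))
p=robot.snapshot('side'); cv2.imwrite('pics/s3.png',cv2.resize(p['image'][170:350,220:440,::-1],None,fx=3.3,fy=3.3))
E
```

```text
[ 0.50166634 -0.09700936  0.18172084] [ 1.1985015  -0.7742449   0.32405933] (array([-0.9,  6.7,  1.9]), array([-0.0001, -0.0032,  0.0016]))
```

View pics/s3.png

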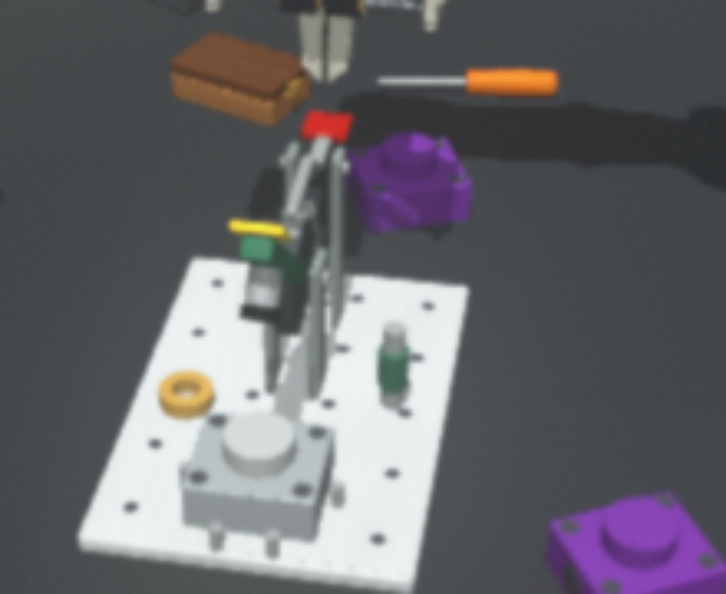

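```bash
python3 - <<'E'
from h import *
P={n:dict(np.load(n+'.npz')) for n in('side','top')}
for n in P: print(n,proj(P[n],(.5017,-.097,.1817)),proj(P[n],(.5017,-.097,.168)))
p=robot.snapshot('top'); cv2.imwrite('pics/t3.png',cv2.resize(p['image'][170:310,250:430,::-1],None,fx=4,fy=4))
p=robot.snapshot('wrist'); cv2.imwrite('pics/w3.png',p['image'][:,:,::-1])
E
```

```text
side [318.76998998 203.13866723] [318.73508508 207.62701173]
top [357.22967738 239.01099763] [356.74158275 239.71555349]
```

View pics/w3.png

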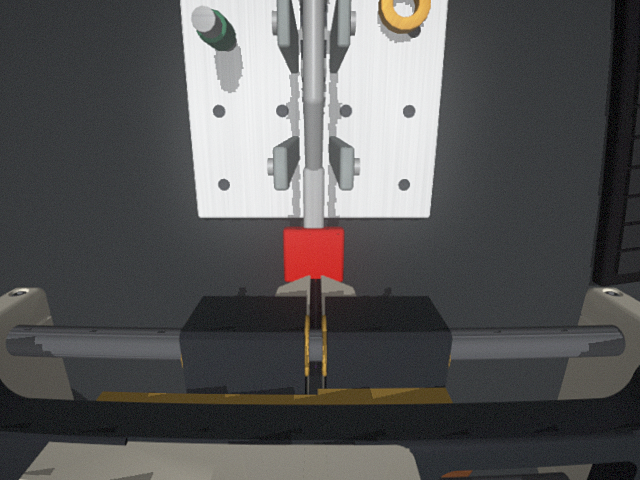

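View pics/t3.png

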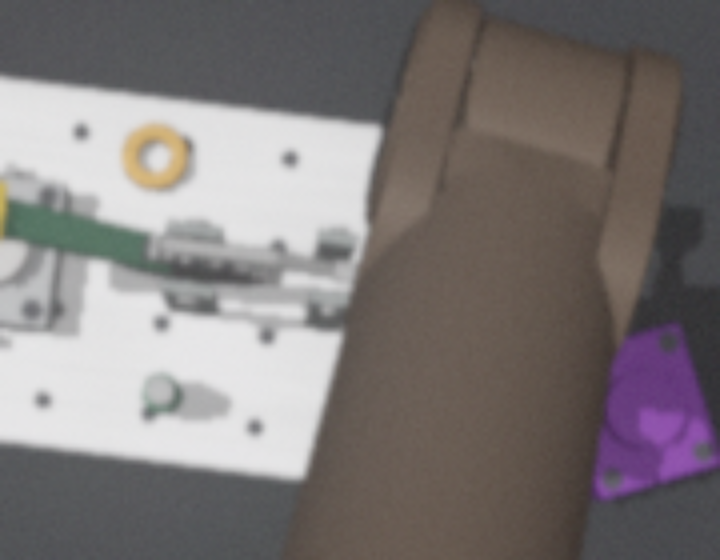

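```bash
python3 - <<'E'
from h import *
E=pose(); p=robot.snapshot('wrist'); M=p['mount']
for t in((0,0,0),(0,0,.0095),(0,0,-.0095),(0,-.019,.0095),(.019,0,.0095),(0,-.04,.0095)): print(t,proj(p,t,M))
Ew=E@M; p['extrinsics']=Ew; print(E[:3,3])
for uv in((314,229),(314,284),(284,230),(343,230),(314,217)): print(uv,atz(p,uv,.168).round(4), atz(p,uv,.015).round(4))
img=p['image']; hsv=cv2.cvtColor(img,cv2.COLOR_RGB2HSV); m=cv2.inRange(hsv,(0,150,60),(8,255,255)); a=np.argwhere(m[200:300,270:360]); print(a.min(0)+[200,270],a.max(0)+[200,270])
cv2.imwrite('pics/w3c.png',cv2.resize(img[200:350,215:415,::-1],None,fx=4,fy=4,interpolation=cv2.INTER_NEAREST))
E
```

```text
(0, 0, 0) [315.31386117 270.27622063]
(0, 0, 0.0095) [315.31818719 254.62434344]
(0, 0, -0.0095) [315.30963823 285.48158475]
(0, -0.019, 0.0095) [315.3462955  267.67312375]
(0.019, 0, 0.0095) [349.16409231 254.61386556]
(0, -0.04, 0.0095) [315.38453623 285.43123671]
[ 0.5017251  -0.09709737  0.18185876]
(314, 229) [ 0.5035 -0.0768  0.168 ] [ 0.4978 -0.1215  0.015 ]
(314, 284) [ 0.4991 -0.1119  0.168 ] [ 0.49   -0.1831  0.015 ]
(284, 230) [ 0.4859 -0.0752  0.168 ] [ 0.467  -0.1187  0.015 ]
(343, 230) [ 0.5204 -0.0795  0.168 ] [ 0.5274 -0.1263  0.015 ]
(314, 217) [ 0.5045 -0.0695  0.168 ] [ 0.4994 -0.1088  0.015 ]
[227 284] [281 344]
```

View pics/w3c.png

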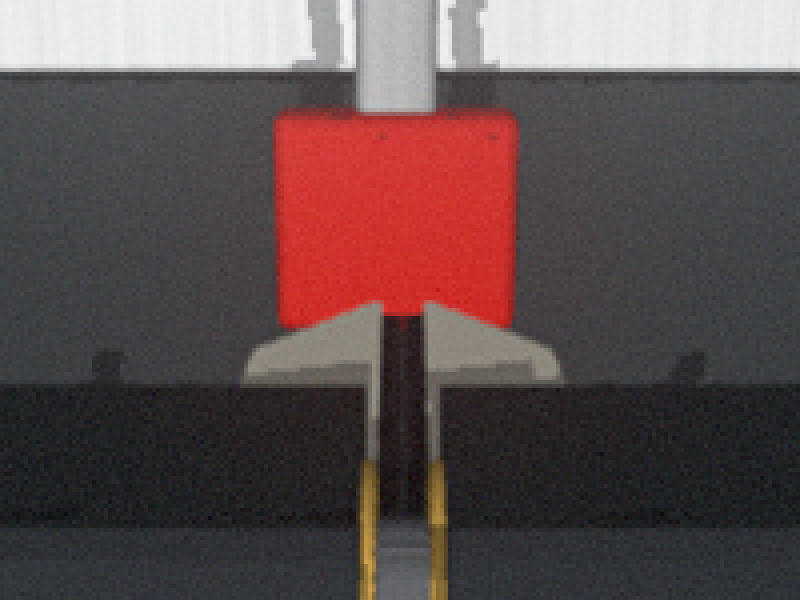

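Emit:
{"fn": "drive_tool", "kwargs": {"commands": [{"dx":-1,"dy":3,"dz":2,"rx":0,"ry":0,"rz":0},{"dx":0,"dy":3,"dz":0,"rx":0,"ry":0,"rz":0},{"dx":0,"dy":3,"dz":0,"rx":0,"ry":0,"rz":0},{"dx":0,"dy":0,"dz":0,"rx":0,"ry":0,"rz":0},{"dx":0,"dy":0,"dz":0,"rx":0,"ry":0,"rz":0}]}}

```text
time_s: 5.3
position: [0.4999, -0.0948, 0.1714]
tool_rot: [-1.571, 0.0, -0.125]
ft_force: [-0.9, -0.2, -0.4]
width: 0.003
```

```bash
cat > look.py <<'E'
from h import *
import sys
t=sys.argv[1]
s=robot.sense(); print(s['time_s'],s['position'],s['ft_force'],s['width'])
p=robot.snapshot('wrist'); w=cv2.resize(p['image'][190:340,215:415,::-1],None,fx=2,fy=2,interpolation=cv2.INTER_CUBIC)
q=robot.snapshot('side'); z=cv2.resize(q['image'][175:275,255:355,::-1],(400,400),interpolation=cv2.INTER_CUBIC)
c=np.zeros((400,800,3),np.uint8); c[:300,:400]=w; c[:,400:]=z
cv2.imwrite(f'pics/{t}.png',c)
E
python3 look.py c1
```

```text
5.3 [ 0.49989108 -0.09478605  0.17140134] [-0.94110511 -0.18801237 -0.38360767] 0.0030174139200318155
```

View pics/c1.png

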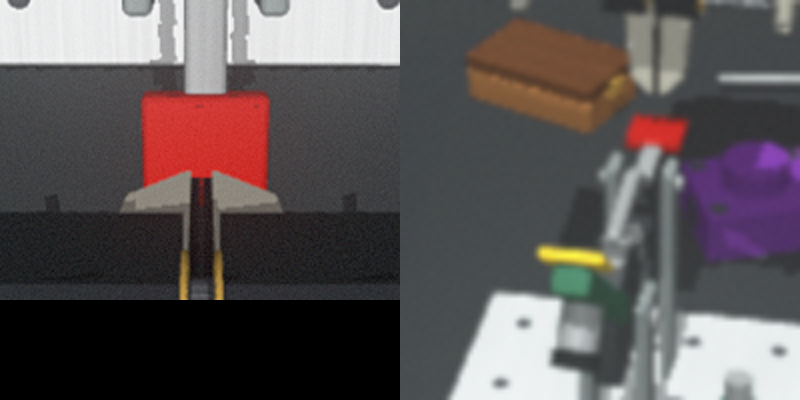

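Emit:
{"fn": "drive_tool", "kwargs": {"commands": [{"dx":1,"dy":3,"dz":1,"rx":0,"ry":0,"rz":0},{"dx":0,"dy":3,"dz":0,"rx":0,"ry":0,"rz":0},{"dx":0,"dy":3,"dz":0,"rx":0,"ry":0,"rz":0},{"dx":0,"dy":0,"dz":0,"rx":0,"ry":0,"rz":0},{"dx":0,"dy":0,"dz":0,"rx":0,"ry":0,"rz":0}]}}

```text
time_s: 5.9
position: [0.501, -0.0939, 0.1624]
tool_rot: [-1.571, 0.0, -0.125]
ft_force: [-0.1, -0.3, 0.1]
width: 0.012
```

```bash
python3 look.py c2
```

```text
5.9 [ 0.5010023  -0.09388801  0.16242018] [-0.0932865  -0.32768893  0.06075913] 0.011590165376048773
```

View pics/c2.png

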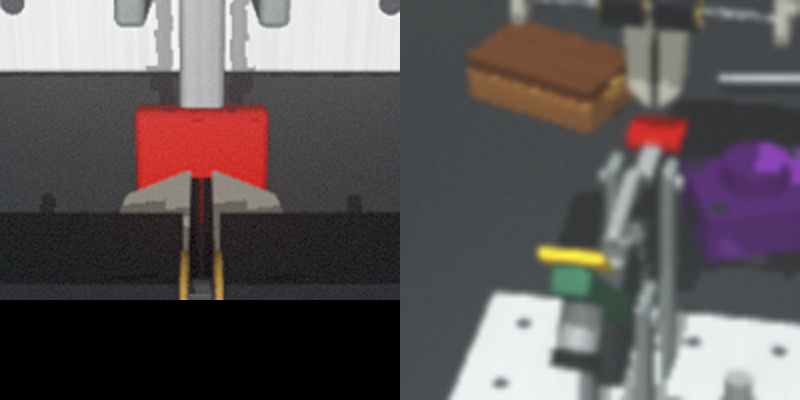

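Emit:
{"fn": "drive_tool", "kwargs": {"commands": [{"dx":0,"dy":3,"dz":0,"rx":0,"ry":0,"rz":0},{"dx":0,"dy":3,"dz":0,"rx":0,"ry":0,"rz":0},{"dx":0,"dy":3,"dz":0,"rx":0,"ry":0,"rz":0},{"dx":0,"dy":0,"dz":0,"rx":0,"ry":0,"rz":0},{"dx":0,"dy":0,"dz":0,"rx":0,"ry":0,"rz":0}]}}

```text
time_s: 6.5
position: [0.501, -0.0939, 0.1534]
tool_rot: [-1.571, 0.0, -0.125]
ft_force: [-0.2, -0.2, -0.5]
width: 0.001
```

```bash
python3 look.py c3
```

```text
6.5 [ 0.50102172 -0.09390033  0.15341376] [-0.1592686  -0.15694344 -0.48711425] 0.0009983921430740258
```

View pics/c3.png

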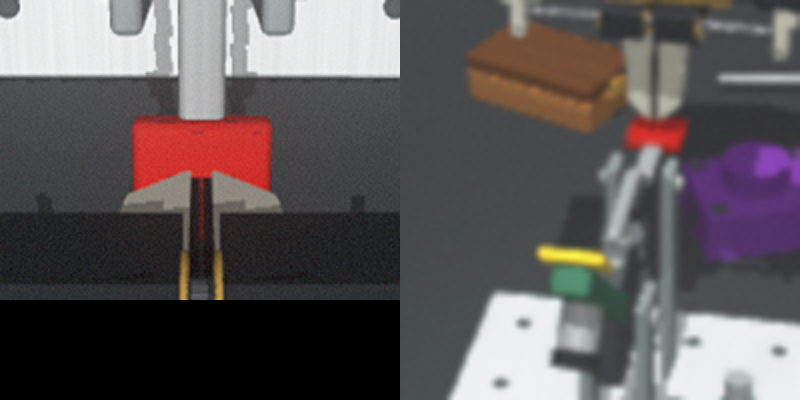

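Emit:
{"fn": "drive_tool", "kwargs": {"commands": [{"dx":0,"dy":2,"dz":3,"rx":0,"ry":0,"rz":0},{"dx":0,"dy":2,"dz":0,"rx":0,"ry":0,"rz":0},{"dx":0,"dy":2,"dz":0,"rx":0,"ry":0,"rz":0},{"dx":0,"dy":2,"dz":0,"rx":0,"ry":0,"rz":0},{"dx":0,"dy":0,"dz":0,"rx":0,"ry":0,"rz":0}]}}

```text
time_s: 7.1
position: [0.5013, -0.0909, 0.1452]
tool_rot: [-1.571, 0.001, -0.125]
ft_force: [-1.2, -0.1, 0.4]
width: 0.003
```

```bash
python3 look.py c4
```

```text
7.1 [ 0.50125083 -0.09089709  0.14518043] [-1.22101056 -0.09521659  0.36404153] 0.003104425142698283
```

View pics/c4.png

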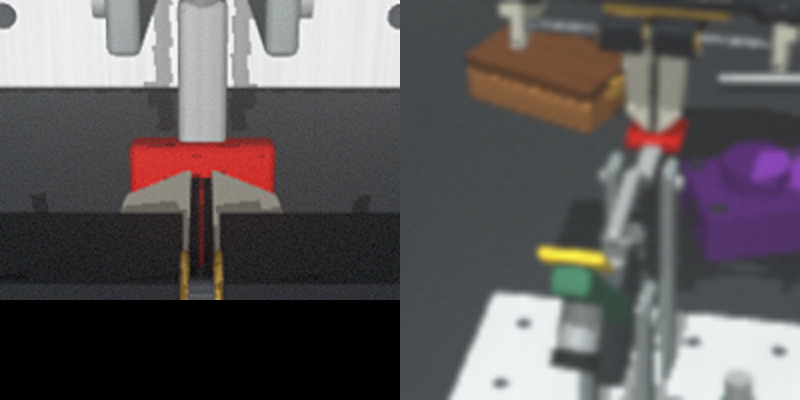

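Emit:
{"fn": "drive_tool", "kwargs": {"commands": [{"dx":0,"dy":2,"dz":0,"rx":0,"ry":0,"rz":0},{"dx":0,"dy":2,"dz":0,"rx":0,"ry":0,"rz":0},{"dx":0,"dy":2,"dz":0,"rx":0,"ry":0,"rz":0},{"dx":0,"dy":0,"dz":0,"rx":0,"ry":0,"rz":0}]}}

```text
time_s: 7.6
position: [0.5015, -0.0911, 0.1394]
tool_rot: [-1.571, -0.0, -0.125]
ft_force: [-0.1, -0.2, 0.2]
width: 0.002
```

```bash
python3 look.py c5
```

```text
7.6 [ 0.50150893 -0.09114144  0.13944339] [-0.08876981 -0.2138242   0.17815302] 0.0019867919254146584
```

View pics/c5.png

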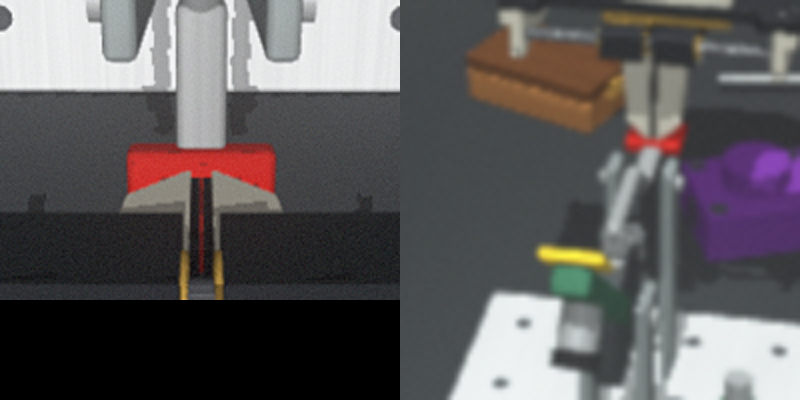

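Emit:
{"fn": "drive_tool", "kwargs": {"commands": [{"dx":0,"dy":2,"dz":0,"rx":0,"ry":0,"rz":0},{"dx":0,"dy":2,"dz":0,"rx":0,"ry":0,"rz":0},{"dx":0,"dy":0,"dz":0,"rx":0,"ry":0,"rz":0}]}}

```text
time_s: 8.0
position: [0.5015, -0.0911, 0.1354]
tool_rot: [-1.571, -0.0, -0.125]
ft_force: [0.2, -1.7, 2.3]
width: 0.008
```

Emit:
{"fn": "drive_tool", "kwargs": {"commands": [{"dx":0,"dy":2,"dz":0,"rx":0,"ry":0,"rz":0},{"dx":0,"dy":2,"dz":0,"rx":0,"ry":0,"rz":0},{"dx":0,"dy":0,"dz":0,"rx":0,"ry":0,"rz":0}]}}

```text
time_s: 8.3
position: [0.5015, -0.0911, 0.1313]
tool_rot: [-1.571, -0.0, -0.125]
ft_force: [-0.8, -2.6, 2.5]
width: 0.007
```

```bash
python3 look.py c6
```

```text
8.3 [ 0.50148755 -0.09111962  0.13129352] [-0.76981546 -2.61256912  2.50611473] 0.007185170174377304
```

View pics/c6.png

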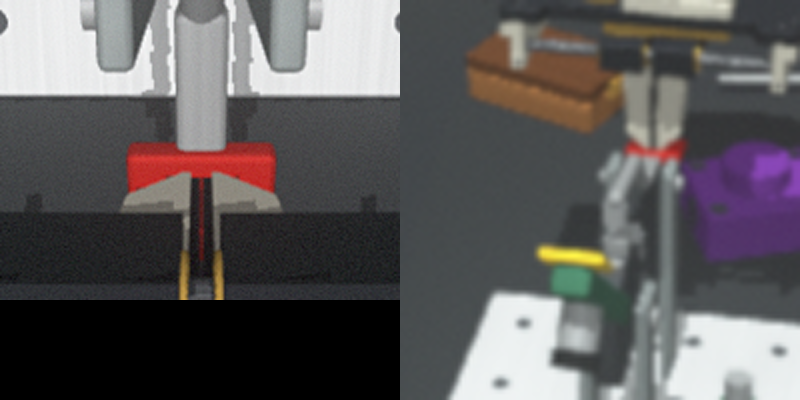

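Emit:
{"fn": "drive_tool", "kwargs": {"commands": [{"dx":0,"dy":2,"dz":0,"rx":0,"ry":0,"rz":0},{"dx":0,"dy":2,"dz":0,"rx":0,"ry":0,"rz":0},{"dx":0,"dy":2,"dz":0,"rx":0,"ry":0,"rz":0},{"dx":0,"dy":0,"dz":0,"rx":0,"ry":0,"rz":0}]}}

```text
time_s: 8.8
position: [0.5019, -0.0908, 0.1271]
tool_rot: [-1.569, -0.001, -0.125]
ft_force: [-8.7, -0.5, 27.8]
width: 0.005
```

Emit:
{"fn": "drive_tool", "kwargs": {"commands": [{"dx":0,"dy":2,"dz":0,"rx":0,"ry":0,"rz":0},{"dx":0,"dy":1,"dz":0,"rx":0,"ry":0,"rz":0},{"dx":0,"dy":0,"dz":0,"rx":0,"ry":0,"rz":0}]}}

```text
time_s: 9.1
position: [0.5022, -0.0907, 0.1262]
tool_rot: [-1.568, -0.002, -0.125]
ft_force: [-17.5, 2.4, 55.1]
width: 0.007
```

```bash
python3 look.py c7
```

```text
9.1 [ 0.50220663 -0.09070195  0.12615754] [-17.46884255   2.37458892  55.14564863] 0.006535381182581142
```

View pics/c7.png

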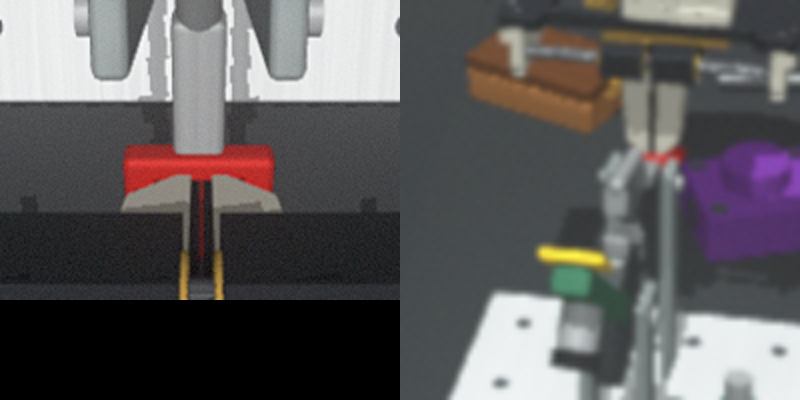

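Emit:
{"fn": "drive_tool", "kwargs": {"commands": [{"dx":0,"dy":-5,"dz":0,"rx":0,"ry":0,"rz":0},{"dx":0,"dy":-10,"dz":0,"rx":0,"ry":0,"rz":0},{"dx":0,"dy":-30,"dz":0,"rx":0,"ry":0,"rz":0},{"dx":0,"dy":-50,"dz":0,"rx":0,"ry":0,"rz":0},{"dx":0,"dy":-50,"dz":-30,"rx":0,"ry":0,"rz":0},{"dx":0,"dy":-10,"dz":-30,"rx":0,"ry":0,"rz":0},{"dx":0,"dy":0,"dz":0,"rx":0,"ry":0,"rz":0},{"dx":0,"dy":0,"dz":0,"rx":0,"ry":0,"rz":0}]}}

```text
time_s: 10.0
position: [0.4944, -0.146, 0.2702]
tool_rot: [-1.57, 0.0, -0.126]
ft_force: [0.3, -0.0, -0.9]
width: 0.006
```

```bash
python3 - <<'E'
from h import *
s=robot.sense(); E=pose(s); print(s['time_s'],s['position'],s['ft_force'])
p=robot.snapshot('wrist'); Ew=E@p['mount']; q=robot.snapshot('side')
P={n:dict(np.load(n+'.npz')) for n in('side','top')}
def cen(img,box):
    hsv=cv2.cvtColor(img,cv2.COLOR_RGB2HSV); m=cv2.inRange(hsv,(0,130,60),(8,255,255))|cv2.inRange(hsv,(172,130,60),(180,255,255))
    n,l,st,ce=cv2.connectedComponentsWithStats(m); k=1+st[1:,4].argmax(); print(st[k],ce[k]); return ce[k]
a=cen(p['image'],0); b=cen(q['image'],0)
print(tri([ray(q,b),ray(p,a,Ew)]))
b0=cen(P['side']['image'],0); w2=dict(np.load('w2.npz')); a0=cen(w2['image'],0); print(tri([ray(q,b0),ray(w2,a0,w2['Ew'])]))
cv2.imwrite('pics/w4.png',p['image'][:,:,::-1]); cv2.imwrite('pics/s4.png',cv2.resize(q['image'][190:310,240:400,::-1],None,fx=5,fy=5,interpolation=cv2.INTER_CUBIC))
E
```

```text
10.0 [ 0.49435086 -0.14599344  0.27021259] [ 0.31524599 -0.04168828 -0.9041753 ]
[ 294  134   43   40 1656] [315.36956522 153.7089372 ]
[313 210  14   6  49] [319.67346939 212.02040816]
(array([ 0.50016596, -0.09047664,  0.15842607]), [np.float64(0.0013222478215331763), np.float64(0.0013222478215331485)])
[311 204  16   9 112] [318.77678571 207.55357143]
[ 281  132   41   39 1522] [301.36268068 151.40473062]
(array([ 0.50147692, -0.09220724,  0.17106865]), [np.float64(9.328049499346046e-05), np.float64(9.328049499320928e-05)])
```

View pics/w4.png

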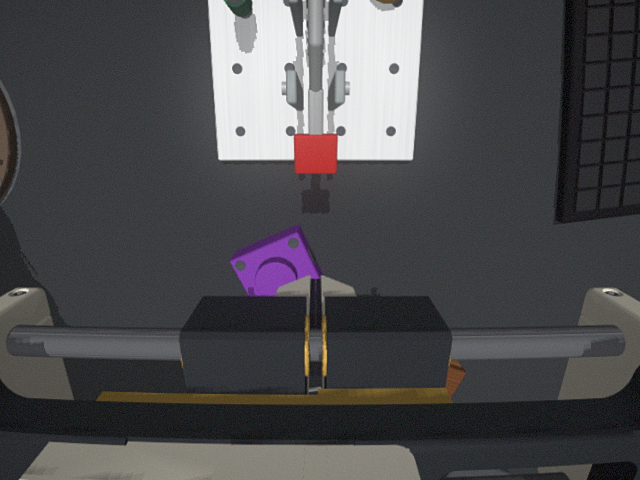

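View pics/s4.png

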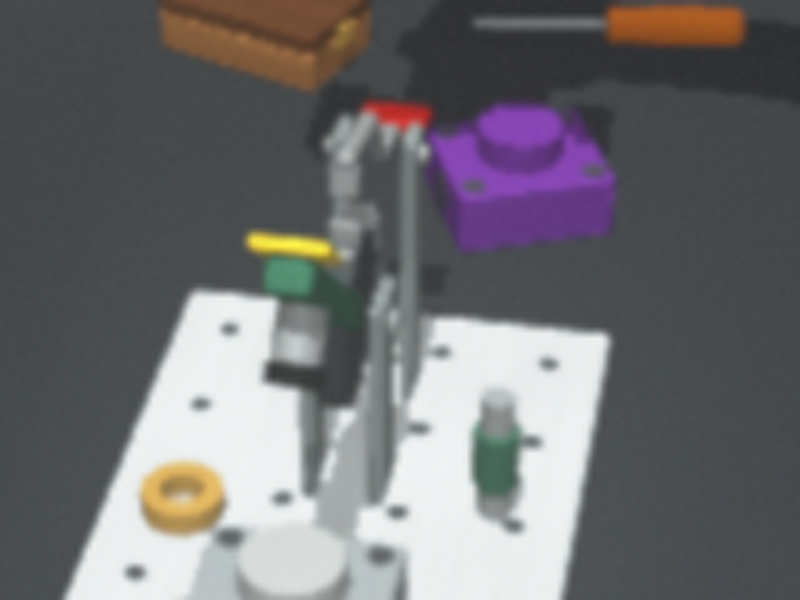

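The pawl reached a hard stop, and the red pad has dropped about 13 mm. I'll now approach the yellow pad, tilting the tool to match the arm.

```bash
python3 - <<'E'
from h import *
T=[.522,.063,-.122]
print(delta(pose(),fix(T,np.array([0,-.005,.353])),-.122), pose()[:3,3], robot.sense()['joints'].round(2))
E
```

```text
(array([  1.8, -83.4, 204.6]), array([-0.0006, -0.0016, -0.0019])) [ 0.4942371  -0.14469248  0.26942574] [-0.31  0.21  0.61  1.76 -0.13  1.22  0.21]
```

Emit:
{"fn": "drive_tool", "kwargs": {"commands": [{"dx":0,"dy":-40,"dz":15,"rx":0,"ry":0,"rz":0},{"dx":0,"dy":-43,"dz":15,"rx":0,"ry":0,"rz":0},{"dx":0,"dy":0,"dz":45,"rx":0,"ry":0,"rz":0},{"dx":1,"dy":0,"dz":45,"rx":0,"ry":0,"rz":0},{"dx":1,"dy":0,"dz":45,"rx":0,"ry":0,"rz":0},{"dx":0,"dy":0,"dz":40,"rx":0,"ry":0,"rz":0},{"dx":0,"dy":0,"dz":0,"rx":0,"ry":0,"rz":0}]}}

```text
time_s: 10.8
position: [0.5214, 0.0655, 0.3516]
tool_rot: [-1.57, 0.003, -0.114]
ft_force: [-0.0, -0.2, -0.9]
width: 0.0
```

Emit:
{"fn": "drive_tool", "kwargs": {"commands": [{"dx":0,"dy":0,"dz":0,"rx":0.12,"ry":0,"rz":0},{"dx":0,"dy":0,"dz":0,"rx":0.12,"ry":0,"rz":0},{"dx":0,"dy":0,"dz":0,"rx":0.12,"ry":0,"rz":0},{"dx":0,"dy":0,"dz":0,"rx":0.12,"ry":0,"rz":0},{"dx":0,"dy":0,"dz":0,"rx":0.12,"ry":0,"rz":0},{"dx":0,"dy":0,"dz":0,"rx":0.12,"ry":0,"rz":0},{"dx":0,"dy":0,"dz":0,"rx":0,"ry":0,"rz":0},{"dx":0,"dy":0,"dz":0,"rx":0,"ry":0,"rz":0}]}}

```text
time_s: 11.6
position: [0.5218, 0.0569, 0.3523]
tool_rot: [-0.853, 0.003, -0.126]
ft_force: [0.5, -0.5, 0.6]
width: 0.006
```

```bash
cat > look2.py <<'E'
from h import *
import sys
t=sys.argv[1]; e=.72; T=[.522,.063,-.122]
s=robot.sense(); E=pose(s); print(s['time_s'],s['position'].round(4),s['tool_rot'].round(3),s['ft_force'].round(1),s['joints'].round(2))
p=robot.snapshot('wrist'); q=robot.snapshot('side')
X=fix(T,np.array([0,-.02+.165*np.cos(e)-.015*np.sin(e),.12+.165*np.sin(e)+.015*np.cos(e)]))
print('pad in tool mm',(E[:3,:3].T@(X-E[:3,3])*1e3).round(1),'px',proj(p,X,E@p['mount']).round(1))
cv2.imwrite(f'pics/{t}w.png',p['image'][:,:,::-1]); cv2.imwrite(f'pics/{t}s.png',cv2.resize(q['image'][150:330,200:440,::-1],None,fx=3.3,fy=3.3,interpolation=cv2.INTER_CUBIC))
E
python3 look2.py d1
```

```text
11.6 [0.5218 0.0569 0.3523] [-0.853  0.003 -0.126] [ 0.5 -0.5  0.6] [-0.15  0.25  0.57  1.75 -0.82  1.49  0.49]
pad in tool mm [ -0.6 150.4   1.6] px [314.6 207.2]
```

View pics/d1w.png

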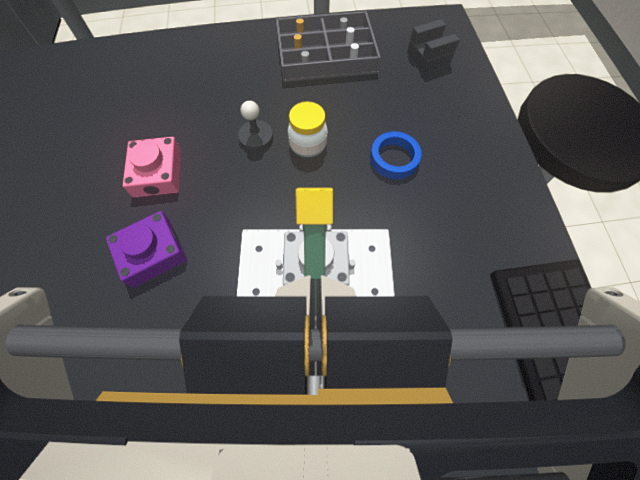

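View pics/d1s.png

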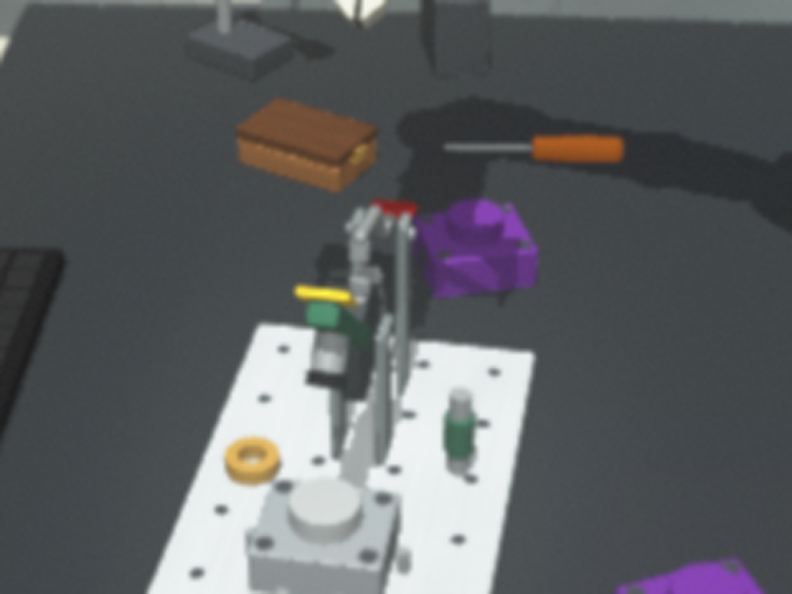

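Emit:
{"fn": "drive_tool", "kwargs": {"commands": [{"dx":0,"dy":40,"dz":1,"rx":0,"ry":0,"rz":0},{"dx":0,"dy":40,"dz":1,"rx":0,"ry":0,"rz":0},{"dx":0,"dy":40,"dz":0,"rx":0,"ry":0,"rz":0},{"dx":0,"dy":20,"dz":0,"rx":0,"ry":0,"rz":0},{"dx":0,"dy":0,"dz":0,"rx":0,"ry":0,"rz":0},{"dx":0,"dy":0,"dz":0,"rx":0,"ry":0,"rz":0}]}}

```text
time_s: 12.3
position: [0.5339, 0.1508, 0.2505]
tool_rot: [-0.851, -0.001, -0.123]
ft_force: [0.3, -0.7, 0.5]
width: 0.009
```

```bash
python3 look2.py d2
```

```text
12.3 [0.5339 0.1508 0.2505] [-0.851 -0.001 -0.123] [ 0.3 -0.7  0.5] [-0.26  0.31  0.49  1.93 -0.94  1.22  0.56]
pad in tool mm [-1.1 11.4 -2.7] px [313.5 266.3]
```

View pics/d2w.png

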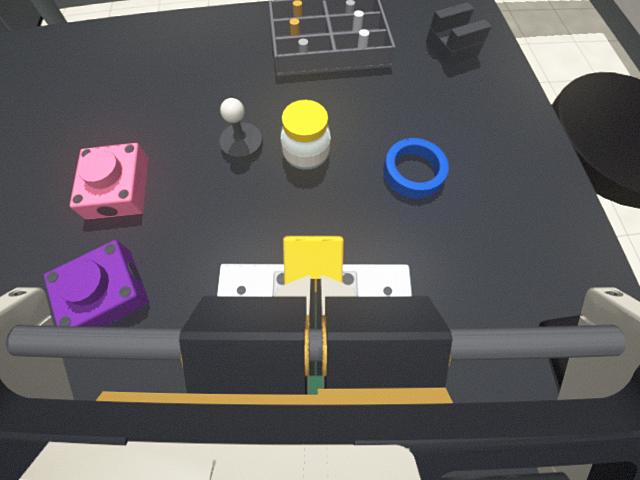

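View pics/d2s.png

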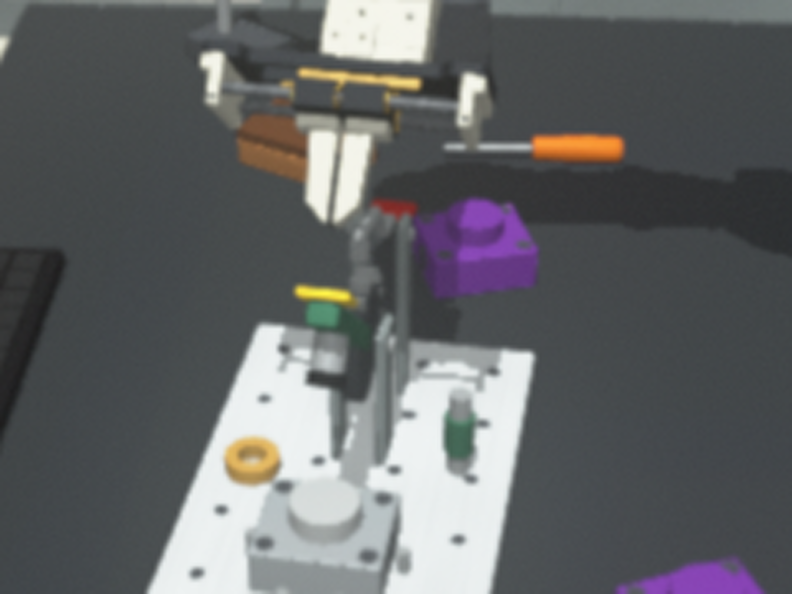

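Emit:
{"fn": "drive_tool", "kwargs": {"commands": [{"dx":-1,"dy":12,"dz":-1,"rx":0,"ry":0,"rz":0},{"dx":0,"dy":12,"dz":-1,"rx":0,"ry":0,"rz":0},{"dx":0,"dy":6,"dz":0,"rx":0,"ry":0,"rz":0},{"dx":0,"dy":0,"dz":0,"rx":0,"ry":0,"rz":0},{"dx":0,"dy":0,"dz":0,"rx":0,"ry":0,"rz":0}]}}

```text
time_s: 12.9
position: [0.535, 0.1683, 0.2254]
tool_rot: [-0.851, 0.0, -0.125]
ft_force: [-0.9, -0.0, 0.5]
width: 0.005
```

```bash
python3 look2.py d3
```

```text
12.9 [0.535  0.1683 0.2254] [-0.851  0.    -0.125] [-0.9 -0.   0.5] [-0.28  0.34  0.47  1.96 -0.98  1.17  0.59]
pad in tool mm [ -0.1 -18.9   0.7] px [315.2 282.5]
```

View pics/d3w.png

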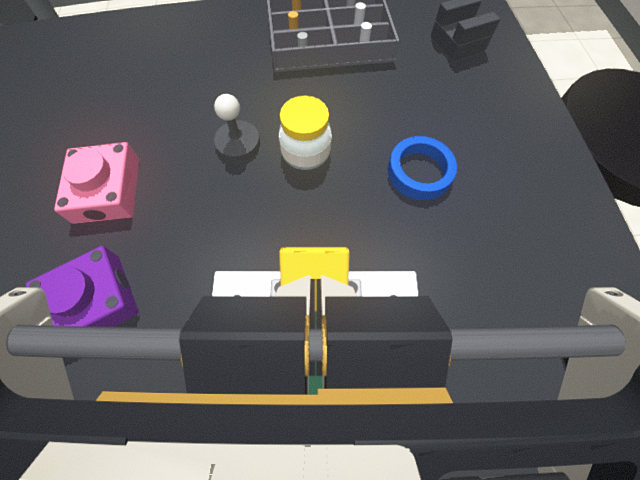

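View pics/d3s.png

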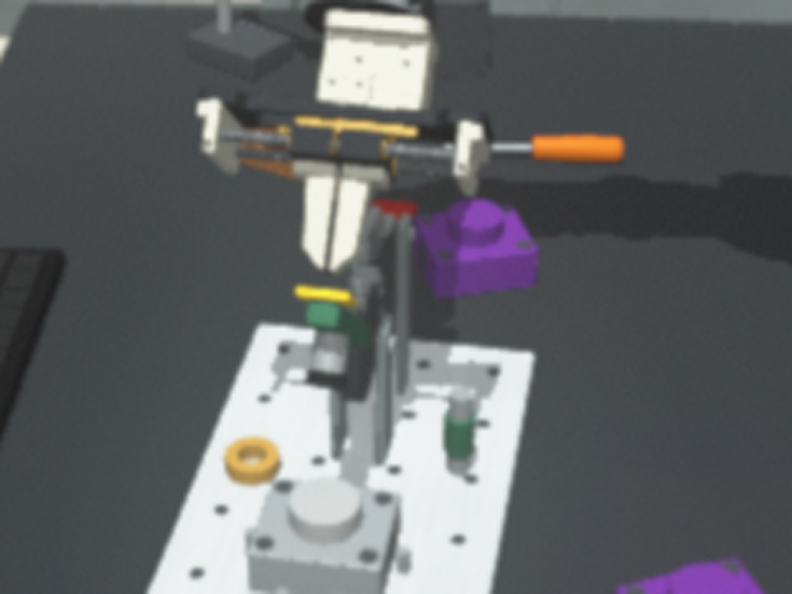

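Emit:
{"fn": "drive_tool", "kwargs": {"commands": [{"dx":0,"dy":4,"dz":0,"rx":0,"ry":0,"rz":0},{"dx":0,"dy":4,"dz":0,"rx":0,"ry":0,"rz":0},{"dx":0,"dy":3,"dz":0,"rx":0,"ry":0,"rz":0},{"dx":0,"dy":3,"dz":0,"rx":0,"ry":0,"rz":0},{"dx":0,"dy":0,"dz":0,"rx":0,"ry":0,"rz":0}]}}

```text
time_s: 13.5
position: [0.5361, 0.1778, 0.2148]
tool_rot: [-0.851, 0.0, -0.125]
ft_force: [-0.0, 0.2, 0.4]
width: 0.008
```

Emit:
{"fn": "drive_tool", "kwargs": {"commands": [{"dx":0,"dy":3.3,"dz":0,"rx":-0.02,"ry":0,"rz":0},{"dx":0,"dy":3.3,"dz":0,"rx":-0.02,"ry":0,"rz":0},{"dx":0,"dy":3.3,"dz":0,"rx":-0.02,"ry":0,"rz":0}]}}

```text
time_s: 13.8
position: [0.5373, 0.183, 0.2072]
tool_rot: [-0.914, -0.001, -0.126]
ft_force: [-0.7, -5.4, 1.4]
width: 0.004
```

```bash
python3 look2.py d4
```

```text
13.8 [0.5373 0.183  0.2072] [-0.914 -0.001 -0.126] [-0.7 -5.4  1.4] [-0.34  0.34  0.46  1.97 -0.95  1.09  0.53]
pad in tool mm [ -0.5 -42.4  -1.2] px [314.4 308.1]
```

View pics/d4s.png

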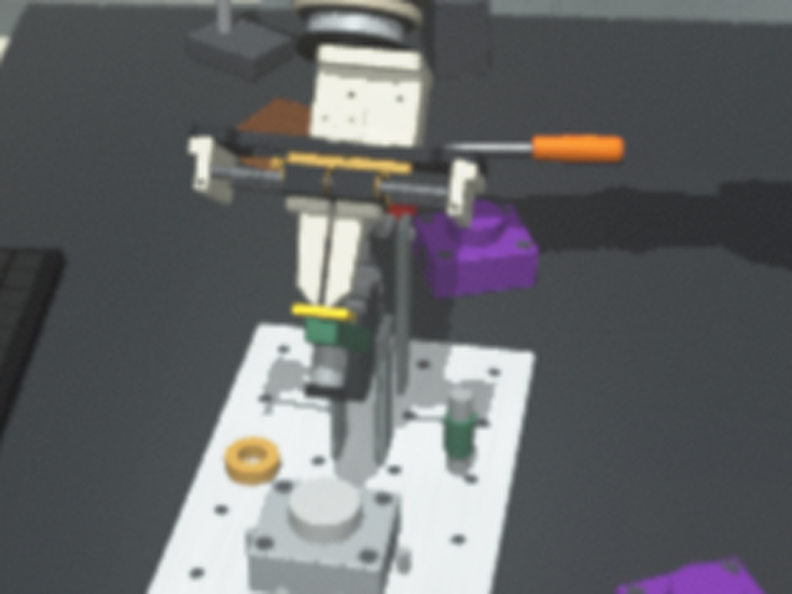

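Emit:
{"fn": "drive_tool", "kwargs": {"commands": [{"dx":0,"dy":6.6,"dz":-1.5,"rx":-0.04,"ry":0,"rz":0},{"dx":0,"dy":6.6,"dz":-1.5,"rx":-0.04,"ry":0,"rz":0},{"dx":0,"dy":6.6,"dz":-1,"rx":-0.04,"ry":0,"rz":0}]}}

```text
time_s: 14.2
position: [0.5386, 0.1926, 0.1898]
tool_rot: [-1.031, -0.001, -0.125]
ft_force: [-1.2, -1.4, 4.9]
width: 0.004
```

```bash
python3 look2.py d5
```

```text
14.2 [0.5386 0.1926 0.1898] [-1.031e+00 -1.000e-03 -1.250e-01] [-1.2 -1.4  4.9] [-0.45  0.33  0.48  1.95 -0.85  1.01  0.39]
pad in tool mm [ -0.5 -61.9  -5.5] px [314.2 340.6]
```

View pics/d5s.png

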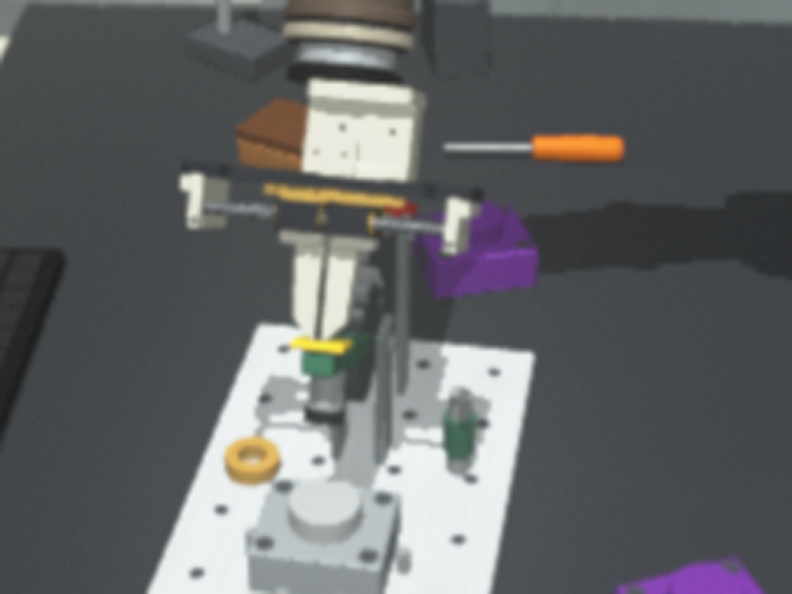

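View pics/d5w.png

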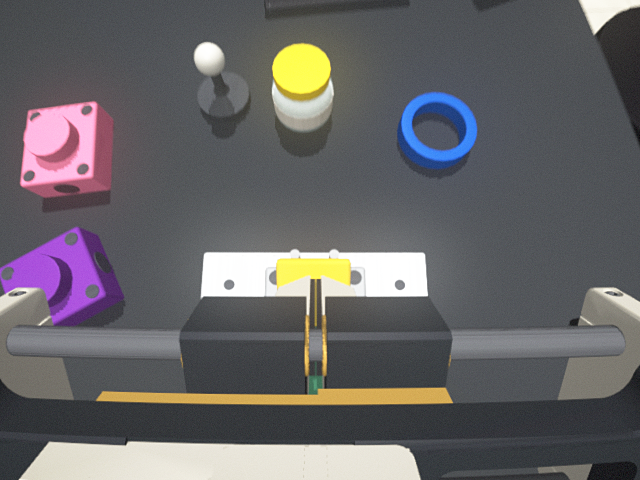

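Emit:
{"fn": "drive_tool", "kwargs": {"commands": [{"dx":0,"dy":6.6,"dz":-1,"rx":-0.04,"ry":0,"rz":0},{"dx":0,"dy":6.6,"dz":-1,"rx":-0.04,"ry":0,"rz":0},{"dx":0,"dy":6.6,"dz":-1,"rx":-0.04,"ry":0,"rz":0},{"dx":0,"dy":6.6,"dz":-1,"rx":-0.04,"ry":0,"rz":0},{"dx":0,"dy":6.6,"dz":-1,"rx":-0.04,"ry":0,"rz":0},{"dx":0,"dy":6.6,"dz":-1,"rx":-0.04,"ry":0,"rz":0}]}}

```text
time_s: 14.9
position: [0.5398, 0.2038, 0.1513]
tool_rot: [-1.27, -0.0, -0.125]
ft_force: [-1.0, -0.1, 4.8]
width: 0.006
```

```bash
python3 look2.py d6
```

```text
14.9 [0.5398 0.2038 0.1513] [-1.27  -0.    -0.125] [-1.  -0.1  4.8] [-0.67  0.37  0.54  1.91 -0.62  0.91  0.09]
pad in tool mm [ -0.3 -98.9 -19.3] px [314.6 441.3]
```

View pics/d6s.png

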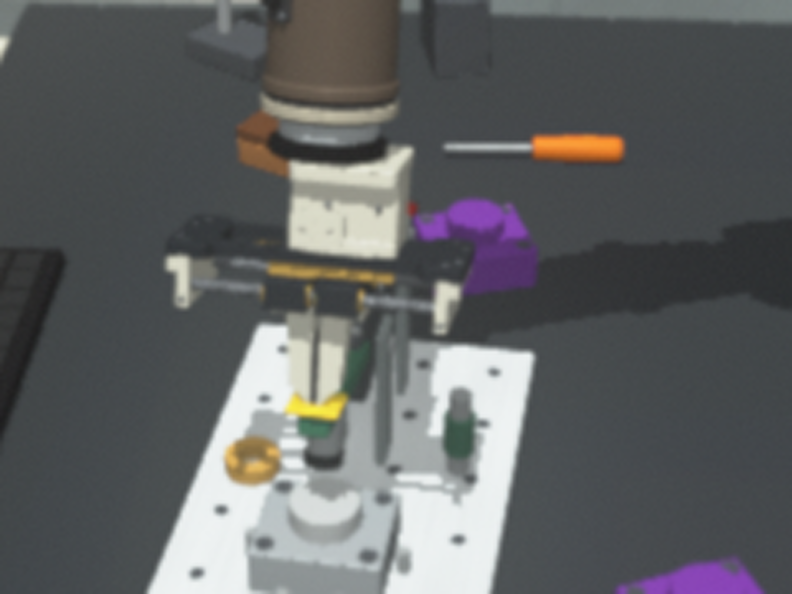

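View pics/d6w.png

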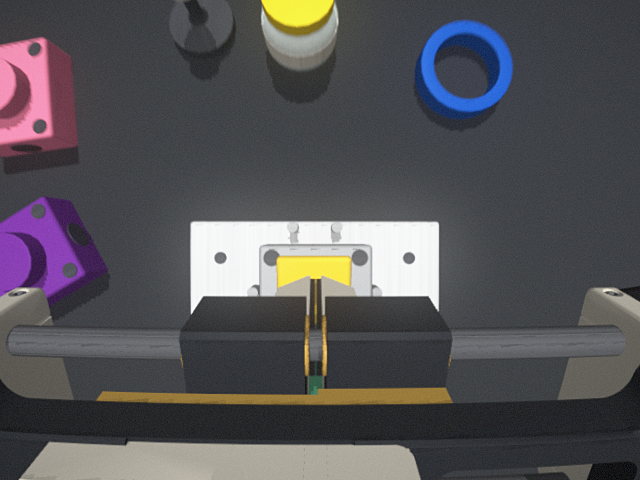

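Emit:
{"fn": "drive_tool", "kwargs": {"commands": [{"dx":0,"dy":6.6,"dz":-1,"rx":-0.04,"ry":0,"rz":0},{"dx":0,"dy":6.6,"dz":-1,"rx":-0.04,"ry":0,"rz":0},{"dx":0,"dy":6.6,"dz":-1,"rx":-0.04,"ry":0,"rz":0},{"dx":0,"dy":6.6,"dz":-1,"rx":-0.04,"ry":0,"rz":0},{"dx":0,"dy":3.3,"dz":-0.5,"rx":-0.02,"ry":0,"rz":0}]}}

```text
time_s: 15.5
position: [0.5398, 0.2057, 0.1208]
tool_rot: [-1.451, 0.0, -0.125]
ft_force: [-0.1, 1.3, 4.5]
width: 0.003
```

Emit:
{"fn": "drive_tool", "kwargs": {"commands": [{"dx":0,"dy":3.3,"dz":-0.5,"rx":-0.02,"ry":0,"rz":0},{"dx":0,"dy":3.3,"dz":-0.5,"rx":-0.02,"ry":0,"rz":0}]}}

```text
time_s: 15.7
position: [0.5398, 0.2055, 0.1143]
tool_rot: [-1.49, 0.0, -0.126]
ft_force: [-0.3, 1.9, 4.2]
width: 0.001
```

```bash
python3 look2.py d7
```

```text
15.7 [0.5398 0.2055 0.1143] [-1.49   0.    -0.126] [-0.3  1.9  4.2] [-0.85  0.46  0.61  1.86 -0.43  0.9  -0.14]
pad in tool mm [  -0.2 -129.3  -39.2] px [314.9 584.6]
```

View pics/d7s.png

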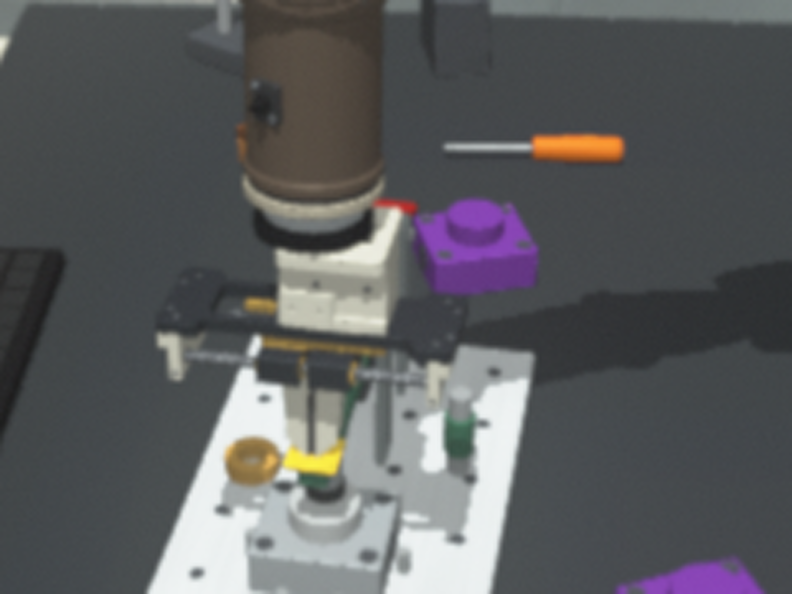

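Emit:
{"fn": "drive_tool", "kwargs": {"commands": [{"dx":0,"dy":2.5,"dz":-0.4,"rx":-0.015,"ry":0,"rz":0},{"dx":0,"dy":2.5,"dz":-0.4,"rx":-0.015,"ry":0,"rz":0},{"dx":0,"dy":2.5,"dz":-0.4,"rx":-0.015,"ry":0,"rz":0},{"dx":0,"dy":0,"dz":0,"rx":0,"ry":0,"rz":0}]}}

```text
time_s: 16.2
position: [0.5394, 0.2047, 0.1061]
tool_rot: [-1.537, 0.0, -0.124]
ft_force: [0.0, 0.4, 1.1]
width: 0.002
```

Emit:
{"fn": "drive_tool", "kwargs": {"commands": [{"dx":0,"dy":2,"dz":-0.3,"rx":-0.01,"ry":0,"rz":0},{"dx":0,"dy":0,"dz":0,"rx":0,"ry":0,"rz":0}]}}

```text
time_s: 16.4
position: [0.5395, 0.2044, 0.1043]
tool_rot: [-1.547, 0.0, -0.125]
ft_force: [0.4, 0.6, 0.2]
width: 0.004
```

Emit:
{"fn": "drive_tool", "kwargs": {"commands": [{"dx":0,"dy":1.5,"dz":0,"rx":0,"ry":0,"rz":0},{"dx":0,"dy":0,"dz":0,"rx":0,"ry":0,"rz":0}]}}

```text
time_s: 16.6
position: [0.5395, 0.2045, 0.103]
tool_rot: [-1.546, 0.0, -0.125]
ft_force: [-0.7, 0.4, 1.3]
width: 0.011
```

```bash
python3 look2.py d8; python3 - <<'E'
import cv2
a=cv2.imread('pics/d8s.png')[330:594,180:500]; cv2.imwrite('pics/d8c.png',cv2.resize(a,None,fx=2.2,fy=2.2))
E
```

```text
16.6 [0.5395 0.2045 0.103 ] [-1.546  0.    -0.125] [-0.7  0.4  1.3] [-0.88  0.5   0.63  1.85 -0.39  0.91 -0.19]
pad in tool mm [  -0.  -138.2  -45. ] px [315.5 634.9]
```

View pics/d8c.png

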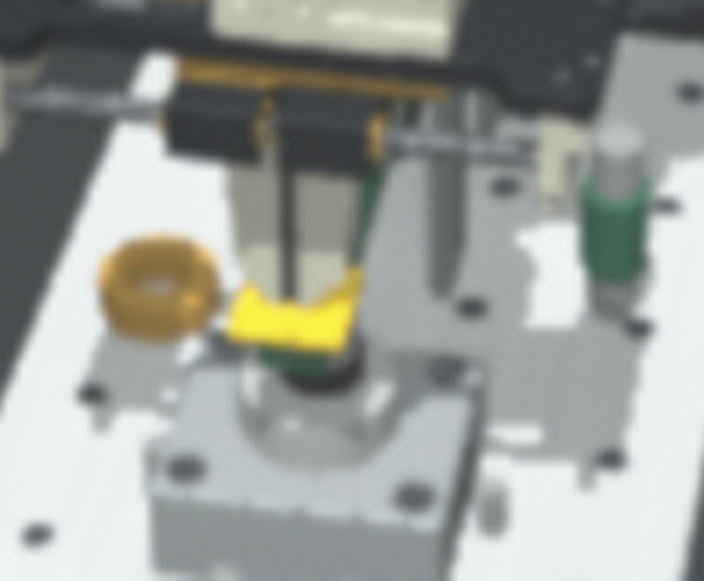

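View pics/d8w.png

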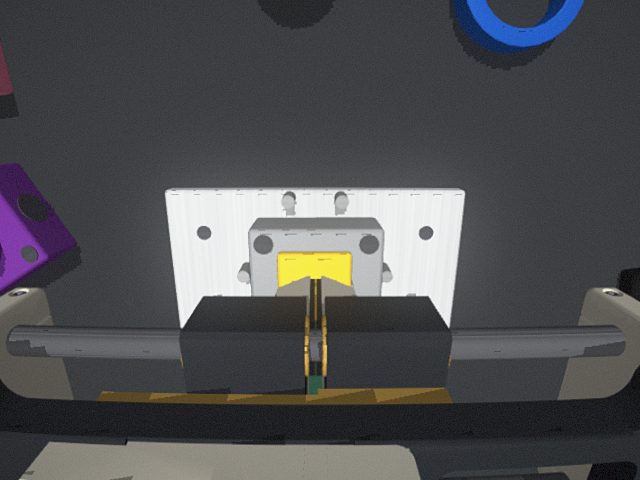

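Emit:
{"fn": "drive_tool", "kwargs": {"commands": [{"dx":0,"dy":1.5,"dz":0,"rx":0,"ry":0,"rz":0},{"dx":0,"dy":1.5,"dz":0,"rx":0,"ry":0,"rz":0}]}}

```text
time_s: 16.9
position: [0.5396, 0.2048, 0.1004]
tool_rot: [-1.545, 0.0, -0.125]
ft_force: [-2.4, 1.2, 7.6]
width: 0.004
```

Emit:
{"fn": "drive_tool", "kwargs": {"commands": [{"dx":0,"dy":1.5,"dz":0,"rx":0,"ry":0,"rz":0}]}}

```text
time_s: 17.0
position: [0.5397, 0.2049, 0.099]
tool_rot: [-1.545, -0.0, -0.125]
ft_force: [-2.8, 1.4, 9.4]
width: 0.009
```

Emit:
{"fn": "drive_tool", "kwargs": {"commands": [{"dx":0,"dy":1.5,"dz":0,"rx":0,"ry":0,"rz":0}]}}

```text
time_s: 17.1
position: [0.5397, 0.205, 0.0976]
tool_rot: [-1.545, -0.0, -0.125]
ft_force: [-3.5, 1.2, 11.4]
width: 0.006
```

Emit:
{"fn": "drive_tool", "kwargs": {"commands": [{"dx":0,"dy":0,"dz":0,"rx":0,"ry":0,"rz":0},{"dx":0,"dy":-3,"dz":0,"rx":0,"ry":0,"rz":0},{"dx":0,"dy":-10,"dz":0,"rx":0,"ry":0,"rz":0},{"dx":0,"dy":-30,"dz":0,"rx":0,"ry":0,"rz":0},{"dx":0,"dy":-45,"dz":0,"rx":0,"ry":0,"rz":0},{"dx":0,"dy":-45,"dz":0,"rx":0,"ry":0,"rz":0},{"dx":0,"dy":-45,"dz":0,"rx":0,"ry":0,"rz":0},{"dx":0,"dy":-40,"dz":0,"rx":0,"ry":0,"rz":0}]}}

```text
time_s: 17.9
position: [0.5389, 0.1984, 0.318]
tool_rot: [-1.545, -0.001, -0.126]
ft_force: [2.2, 0.9, 0.5]
width: 0.01
```

Emit:
{"fn": "drive_tool", "kwargs": {"commands": [{"dx":0,"dy":0,"dz":-40,"rx":0,"ry":0,"rz":0},{"dx":0,"dy":0,"dz":-45,"rx":0,"ry":0,"rz":0},{"dx":0,"dy":0,"dz":-45,"rx":0,"ry":0,"rz":0},{"dx":0,"dy":0,"dz":-20,"rx":0,"ry":0,"rz":0},{"dx":0,"dy":0,"dz":0,"rx":0,"ry":0,"rz":0},{"dx":0,"dy":0,"dz":0,"rx":0,"ry":0,"rz":0}]}}

```text
time_s: 18.5
position: [0.5202, 0.0503, 0.3117]
tool_rot: [-1.545, -0.0, -0.126]
ft_force: [0.3, 0.1, -0.3]
width: 0.005
```

```bash
python3 look2.py e1; python3 - <<'E'
from h import *
q=robot.snapshot('side'); P=dict(np.load('side.npz'))
a=[cv2.resize(x['image'][195:345,235:370,::-1],(400,444),interpolation=cv2.INTER_CUBIC) for x in(P,q)]
cv2.imwrite('pics/e1c.png',np.hstack(a))
T=[.522,.063,-.122]
for e in(.03,0,-.02,-.04,-.06):
    f=lambda y,z:np.array([0,-.02+y*np.cos(e)-z*np.sin(e),.12+y*np.sin(e)+z*np.cos(e)])
    print(e,[proj(q,fix(T,f(y,z))).round(1).tolist() for y,z in((.183,.015),(.165,.015))])
hsv=cv2.cvtColor(q['image'],cv2.COLOR_RGB2HSV); m=cv2.inRange(hsv,(20,120,80),(33,255,255)); n,l,st,ce=cv2.connectedComponentsWithStats(m); print([(st[i].tolist(),ce[i].round(1)) for i in range(1,n) if st[i,4]>25])
E
```

```text
18.5 [0.5202 0.0503 0.3117] [-1.545 -0.    -0.126] [ 0.3  0.1 -0.3] [-0.82  0.2   0.8   1.68 -0.18  1.32 -0.12]
pad in tool mm [ -0.2  74.3 105.1] px [315.   85.7]
0.03 [[293.3, 293.3], [295.0, 288.3]]
0 [[293.3, 295.4], [295.0, 290.2]]
-0.02 [[293.3, 296.8], [295.0, 291.4]]
-0.04 [[293.3, 298.1], [295.0, 292.7]]
-0.06 [[293.4, 299.4], [295.0, 293.8]]
[([293, 136, 35, 3, 52], array([307.4, 137.2])), ([269, 283, 15, 12, 94], array([275.7, 288.3])), ([286, 288, 18, 13, 190], array([295.1, 293.7])), ([264, 372, 32, 29, 752], array([279.5, 385.9]))]
```

View pics/e1c.png

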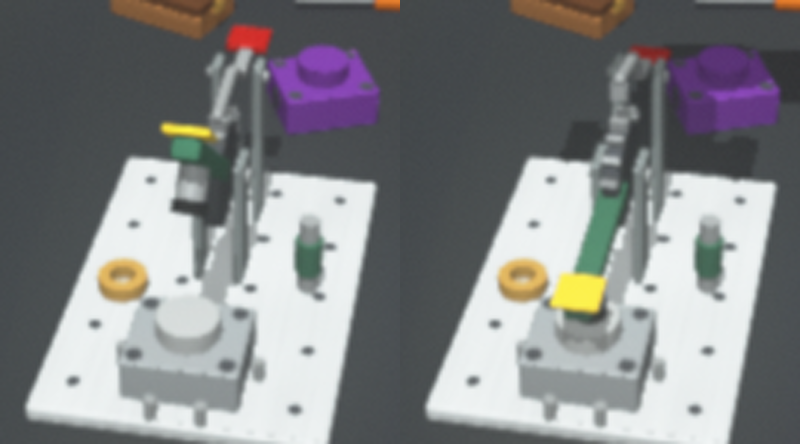

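View pics/e1w.png

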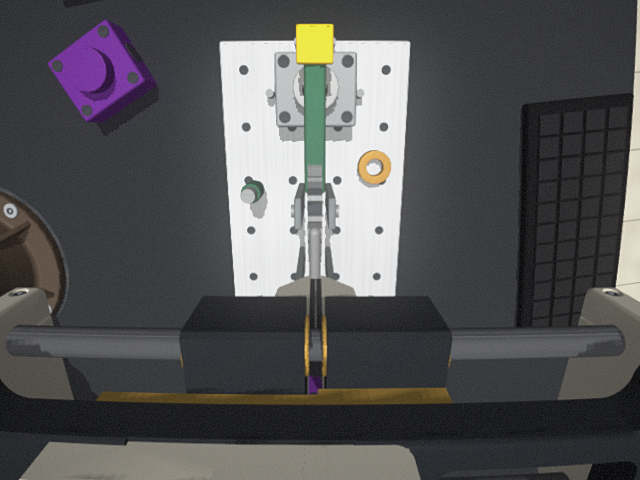

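```bash
python3 -c "
from workcell import robot
print(robot.finish_job())"
```

```text
the job is handed in; nothing more can be done
None
```

The job is done and handed in at about 18.6 s of the 42 s. The green arm is down with its foot on the housing's boss, and it stayed there after I let go.

- **Pawl:** I pressed the red pad with shut fingers to its hard stop. The pad's centre measured about 13 mm lower afterwards (15 mm expected), and one camera saw it partly hidden. At the stop the wrist force rose to 55 N, more than I meant to use but under the 120 N limit.
- **Arm:** I pushed the yellow pad down along its arc at about 5 N. The push force then rose to 11.4 N with the foot on the boss.
- **After retracting:** The pictures show the arm slightly below level, about -0.03 to -0.05 rad. The housing, plug gauge and ring gauge look unmoved, the pawl is still pressed, and the gripper is clear with the wrist force near zero.
- **Disagreements:**
  - The shut fingertips touched about 32 mm short of the reported TCP, so I approached by force and camera view instead.
  - The side, top and first wrist views disagreed by up to about 12 mm on the fixture's y. A later close wrist view settled it.

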